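Make up the table caddy and the hand-wash tray from the stock

ROBOT

A 7-joint arm with a two-finger parallel gripper is mounted at the origin on a cart in front of the work surface, level with it; the furniture and walls round the work are solid. World frame = base frame: x ahead of the robot, y to its left, z up, the work surface at z = 0. Lengths are in m, angles in rad, forces in N, time in s.
With the tool pointing down it reaches from about 0.425 to 0.8 m from the base axis. Payload 8.3 kg.
Tool frame: the origin (TCP) lies on the centre line of the jaws, within the pads' length; the fingertips stand 19 mm ahead of it and the grasp point (between the pads) is the TCP; z points along the fingers, y is the line along which they close (so a half turn about z gives the same grasp; the last joint's range is limited). The gripper opens to 85 mm and grips with 20 to 120 N. Pads are 22 mm wide; open, the fingers measure 114 mm over their backs; the gripper's body (76 mm by 85 mm) begins 54 mm behind the grasp point. The pads swing forward as they close: fully open they stand 13 mm farther back than shut.
Start: joints at [-1.263, 0.383, 0.016, 1.37, -0.006, 1.388, -0.046], TCP at [0.226, 0.583, 0.25] pointing down, gripper open.
Joint ranges: [-2.95, 2.95], [-0.25, 2.06], [-1.52, 1.56], [0.18, 2.33], [-1.44, 4.58], [0.02, 2.06], [-3.01, 3.01]. Speed limits (rad/s): [2.39, 2.39, 3.01, 3.01, 3.14, 3.14, 3.14].

INTERFACE

Orientations are given as a unit quaternion [w, x, y, z].
In Python, from workcell import get_state, get_image, close_job gives the robot as it stands.
- The arm moves only by the tool carry_out, never from a script. Its arguments are lists of equal length, an entry for each row: "slide": the shift along the world's x, y, z as a fraction of full scale, a list of three; "delta_rot": the turn, a rotation vector about the world's x, y, z as a fraction of full scale, a list of three. In form: {"slide": [[dx, dy, dz], ...], "delta_rot": [[wx, wy, wz], ...]}. A call has 1 to 5 rows; each row is the pose to reach, as a shift and turn from the pose commanded when the call began; what a row does not reach only later rows make up. Full scale, the value 1, is 0.4 m for a shift and 90 degrees for a turn. A row lasts 1/10 s, in which the tool goes at most 50 mm and 8.59 degrees, less where a joint would pass 70% of its speed; a pose out of reach is approached as far as the arm can. A call with a number of a shift or a turn outside -1 to 1 is refused whole. A call with a gripper value outside its range is refused whole. "gripper" is the closure, from -1 (fully open) to 1 (shut), set as the call begins (left out, the last holds). The fingers move at their own pace and stop on an object; "force" is the grip in N (left out, the last holds). Time passes only in rows, so rows that repeat a pose let the fingers close. It gives the time, the measured TCP pose, the force, the opening and the grip force at its end, in the units of the state.
- get_state(): the state, without advancing time (a new reading comes with each control period).
- get_image(name): name is "side" or "top" or "wrist"; returns a dict with "frame" (384x512x3 uint8, red, green, blue), "z_map" (384x512 float32, m along the optical axis (not along the pixel's ray), 0 where there is no reading), "vertical_fov" (degrees; the focal length in pixels is half the picture's height over the tangent of half this angle, whatever the lens; pixels are square), "cx", "cy" (the principal point, pixels), "T" (4x4, takes a point from camera to world coordinates). Camera axes: x right, y down, z forward; pixel columns grow to the right and rows downward; lengths in m; the calibration is good to about 2 mm. A picture is of the moment at which its call begins.
- close_job(): hands the job in; it is judged then, once.
The state is a dict: "t": time; "joint_positions": joint angles; "qd": joint speeds; "effort": joint torques, N m; "ee_pos": TCP position; "eef_rot": TCP orientation; "contact_force": force on the tool from outside, world axes, zero at the start; "moment": the same for the moment, N m; "finger_gap": opening from 0.0 (shut) to 1.0 (fully open); "finger_force": force on a finger pad.
Only numpy, scipy, OpenCV 4.12 (cv2) and the standard library are available. Lean on these libraries where they do the work, as an engineer would, in place of code of your own. Each camera call takes 0.05 s, during which the arm holds its last target. There are 200 camera calls.

TASK

Make up the two sets from the things standing on the worktop. The wooden table caddy gets the pepper mill in its wide middle compartment and the salt shaker and the spice jar one in each end compartment (either way round); the grey hand-wash tray for the sink gets the soap bottle in its square well and the nail brush, bristles down, in its long narrow well. Keep everything upright, set each thing down rather than dropping it, and leave the tin, the kitchen timer and the honey jar standing where they are.

Things in the scene. Friction and masses are not known exactly. Their poses are not given: they have to be found in the camera images.
- table_caddy: Open wooden carrier, 228 (its x) x 92 x 45 mm high, firm on the worktop, a wire pull standing 19 mm out at each end. Three compartments along its x, all at y 0, floor 8 mm up: middle (x 0) 76 x 76 mm inside; ends (x +75 and -75 mm) 62 mm along x, 76 mm across. Walls 45 mm high, partitions 40 mm. Origin: centre of its underside, z up.
- wash_tray: Low grey stoneware tray with dark drain slots, 216 (its x) x 100 x 26 mm high, firm on the worktop. Two wells along its x, both at y 0, all rims 25 to 26 mm up: square soap well 84 x 84 mm, floor 8 mm up, centre at x +56 mm; shallow narrow brush well 104 mm along x, 48 mm across, floor 18 mm up, centre at x -46 mm. Origin: centre of its underside, z up.
- pepper_mill: Turned wooden pepper mill, 58 mm diameter, 160 mm tall, waisted, its round head (50 mm diameter, 116 to 149 mm up) bearing a 12 mm metal knob on top; the head does not turn; 0.18 kg; origin: centre of its underside, z up.
- salt_shaker: Small glass salt shaker with a rounded grey top, 90 mm tall, 44 mm diameter at 30 mm up, narrowing to 35 mm between 57 and 78 mm up (good to grasp there); 0.10 kg; origin: centre of its underside, z up.
- spice_jar: Round glass spice jar with a green cap, 46 mm diameter (cap 45 mm, 85 to 105 mm up), 106 mm tall; 0.11 kg; origin: centre of its underside, z up.
- soap_bottle: Amber-orange hand-soap bottle with a black pump on top: round body 67 to 70 mm diameter, straight up to 84 mm (grasp it there), then a round shoulder and the pump, 165 mm tall in all; 0.34 kg; origin: centre of its underside, z up.
- nail_brush: Grey nail brush with an arched handle, standing on its bristles: 30 mm wide (its x) at 15 to 20 mm up, 85 mm long (its y), 55 mm tall; above 20 mm its sides taper to the 10 mm handle, so grasp it low, across the 30 mm; 0.07 kg; origin: centre of its underside, z up.
- tin: Round food tin, 75 mm diameter, 58 mm tall; stays where it is; origin: centre of its underside, z up.
- timer: Round wind-up kitchen timer, white over red, 66 mm diameter, 53 mm tall; stays where it is; origin: centre of its underside, z up.
- honey_jar: Honey jar with a white lid and a dark label, 58 x 62 mm, 99 mm tall, standing among the stock; stays where it is; origin: centre of its underside, z up.
Mind the look-alikes: they are no part of the job. What is shaped like the nail_brush but orange is not meant.

How it is judged:
By the outcome, as a careful person would: the job done as asked, in the order asked, and still so for the second after the job is handed in, with the robot touching nothing.
It also fails if it takes over 115 s, if anything falls off the work surface, if the arm or the gripper's body presses on something with over 40 N, if the wrist force passes 120 N, or if a joint passes its speed limit or range.

## Working session

There is one attempt and no reset: what is moved stays moved. The work goes in short steps, Python scripts to look and compute and a tool call to move; the robot and the scene stay as the last step left them, time stands still between calls to the robot, and variables do not carry over. Pictures are saved under pics/ and viewed, at most 14 in all, crops included, and the job is handed in when it is done.

Besides the shell and the picture viewer there is one more tool, called after ">>>" by a JSON object that holds its "op" and its "data", one argument or row to a line. carry_out: Moves the arm, as the interface text tells. Shift numbers are shares of 0.4 m and turn numbers shares of 90 degrees, none past 1 either way. Its arguments: {"type":"object","properties":{"slide":{"type":"array"},"delta_rot":{"type":"array"},"gripper":{"type":"number"},"force":{"type":"number"}},"required":["slide","delta_rot"]}

```bash
mkdir -p pics
cat > h.py <<'E'
import numpy as np, cv2
from workcell import get_state, get_image, close_job
def snap(name):
    d=get_image(name); z=d["z_map"]; h,w=z.shape
    f=h/2/np.tan(np.radians(d["vertical_fov"])/2)
    v,u=np.mgrid[:h,:w]
    P=np.stack([(u-d["cx"])/f*z,(v-d["cy"])/f*z,z,np.ones_like(z)],-1)@np.array(d["T"]).T
    P=P[...,:3]; P[z==0]=np.nan
    return d["frame"],P,d
def save(n,im,s=1.5):
    cv2.imwrite(f"pics/{n}.png",cv2.resize(im[...,::-1],None,fx=s,fy=s,interpolation=cv2.INTER_CUBIC))
E
python3 - <<'E'
from h import *
for n in ("top","side"):
    im,P,d=snap(n); save(n+"0",im); np.savez(n+"0.npz",im=im,P=P); print(n,np.round(d["T"],3).tolist(),d["vertical_fov"])
s=get_state(); print(s)
E
```

```text
top [[-0.019, -0.998, 0.067, 0.482], [-1.0, 0.018, -0.006, -0.013], [0.005, -0.067, -0.998, 1.102], [0.0, 0.0, 0.0, 1.0]] 51.71390116839162
side [[0.865, -0.405, 0.296, 0.112], [-0.502, -0.696, 0.514, -0.723], [-0.002, -0.593, -0.805, 1.212], [0.0, 0.0, 0.0, 1.0]] 44.322012849854374
{'t': 0.1, 'joint_positions': array([-1.26284378,  0.38418175,  0.01637362,  1.37105007, -0.00631464,
        1.38817737, -0.04648527]), 'qd': array([ 0.00083778, -0.00133608, -0.00110827, -0.00323173,  0.00047125,
        0.00049522, -0.00047202]), 'effort': array([ 3.88451881e-03, -6.29127288e+01,  8.47726353e-01, -3.72759640e+01,
        1.65441446e-02,  1.05431804e-02, -3.59872251e-05]), 'ee_pos': array([0.22631508, 0.5821421 , 0.2493611 ]), 'eef_rot': array([-1.57444632e-04,  1.84327712e-01,  9.82864443e-01, -8.69802045e-04]), 'contact_force': array([ 0.11148822,  0.46155085, -0.07272552]), 'moment': array([-0.03318455,  0.00069929, -0.00640871]), 'finger_force': 0.0, 'finger_gap': 1.0000094896596783}
```

View pics/top0.png

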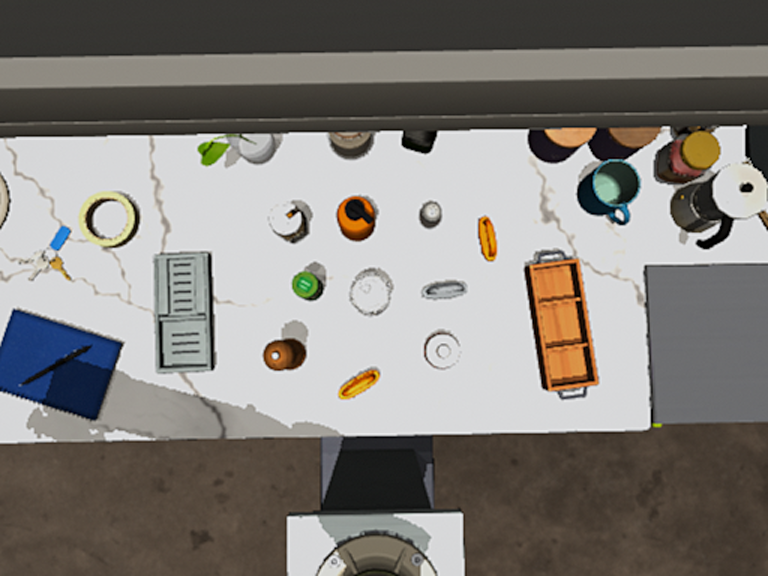

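View pics/side0.png

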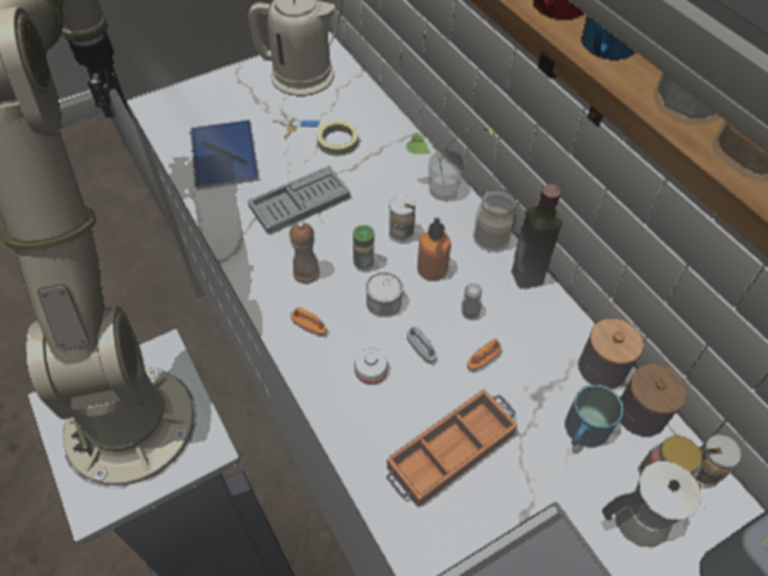

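Top view (768x576): mill (285,353), spice jar with green cap (307,285), honey jar (288,220), soap (356,218), salt (430,213), tin (370,292), timer (442,350), tray (184,311), caddy (562,325). There are three brush shapes: grey (444,289), orange (487,238) and orange (360,383). The grey one fits; I'll confirm it with a crop.

Run:
```python
from h import *
A=np.load("top0.npz"); im,P=A["im"],A["P"]
B=np.load("side0.npz"); Q=B["P"]
save("crop",np.hstack([im[130:280,170:345],]),4)
print("table z",np.nanmedian(P[260:280,150:250,2]), np.nanmedian(Q[300:330,200:240,2]))
m=((P[...,2]>.012)&(P[...,0]<.79)&(P[...,0]>.33)).astype(np.uint8)
n,L,st,c=cv2.connectedComponentsWithStats(m)
for i in range(1,n):
    if st[i,4]<60: continue
    p=P[L==i]; zm=p[:,2].max()
    t=p[p[:,2]>zm-.02][:,:2].astype(np.float32)
    (cx,cy),(a,b),g=cv2.minAreaRect(t)
    print(np.round(c[i]*1.5),st[i,4],"zmax %.3f"%zm,"top rect c %.4f %.4f size %.3f %.3f ang %.1f"%(cx,cy,a,b,g),"all",[np.round(x,4) for x in cv2.minAreaRect(p[:,:2].astype(np.float32))])
# both cameras: min enclosing circles in height bands
seeds={"mill":(.41,.165),"spice":(.53,.12),"soap":(.64,.045),"salt":(.65,-.08),"brush":(.52,-.1),"tin":(.52,.02),"timer":(.42,-.1),"honey":(.63,.155)}
import json
for k,(x,y) in seeds.items():
    for nm,R in(("top",P),("side",Q)):
        p=R[(np.hypot(R[...,0]-x,R[...,1]-y)<.06)&(R[...,2]>.006)]
        print(k,nm,[ (round(lo,3),len(q),np.round(q[:,:2].min(0),3).tolist(),np.round(q[:,:2].max(0),3).tolist()) for lo in np.arange(.01,.17,.03) for q in [p[(p[:,2]>lo)&(p[:,2]<lo+.03)]] if len(q)>8])
```

```text
table z 0.00037389548863131505 -0.21136458589611196
[377.  65.] 44603 zmax 0.948 top rect c 0.5728 -0.0169 size 0.232 0.003 ang 90.0 all [array([ 0.5782, -0.0171]), array([0.3484, 0.0135]), np.float64(89.985)]
[209. 155.] 130 zmax 0.148 top rect c 0.7870 0.2699 size 0.009 0.016 ang 38.5 all [array([0.7795, 0.2627]), array([0.0213, 0.0324]), np.float64(0.8546)]
[612. 187.] 1042 zmax 0.108 top rect c 0.7385 -0.4302 size 0.099 0.083 ang 4.8 all [array([ 0.7344, -0.432 ]), array([0.0839, 0.1276]), np.float64(74.7257)]
[687. 162.] 853 zmax 0.115 top rect c 0.7692 -0.5701 size 0.067 0.041 ang 89.3 all [array([ 0.7669, -0.568 ]), array([0.0706, 0.0457]), np.float64(88.5789)]
[724. 198.] 2288 zmax 0.172 top rect c 0.7026 -0.6113 size 0.045 0.047 ang 52.4 all [array([ 0.7174, -0.6271]), array([0.0913, 0.2145]), np.float64(43.1944)]
[  2. 198.] 124 zmax 0.022 top rect c 0.7388 0.6744 size 0.099 0.015 ang 1.6 all [array([0.7388, 0.6744]), array([0.0987, 0.0154]), np.float64(1.5963)]
[107. 218.] 631 zmax 0.033 top rect c 0.6974 0.4791 size 0.102 0.100 ang 62.8 all [array([0.6975, 0.4791]), array
[... 4585 characters left out ...]
, 271, [0.413, -0.157], [0.475, -0.096]), (np.float64(0.04), 130, [0.419, -0.151], [0.473, -0.103])]
timer side [(np.float64(0.01), 251, [0.41, -0.159], [0.473, -0.097]), (np.float64(0.04), 97, [0.414, -0.155], [0.467, -0.107])]
honey top [(np.float64(0.01), 41, [0.647, 0.114], [0.672, 0.168]), (np.float64(0.04), 41, [0.647, 0.114], [0.671, 0.168]), (np.float64(0.07), 195, [0.648, 0.114], [0.688, 0.168]), (np.float64(0.1), 107, [0.579, 0.116], [0.687, 0.167])]
honey side [(np.float64(0.01), 77, [0.643, 0.113], [0.675, 0.166]), (np.float64(0.04), 78, [0.645, 0.111], [0.673, 0.173]), (np.float64(0.07), 176, [0.645, 0.111], [0.689, 0.169]), (np.float64(0.1), 34, [0.647, 0.118], [0.689, 0.167])]
```

View pics/crop.png

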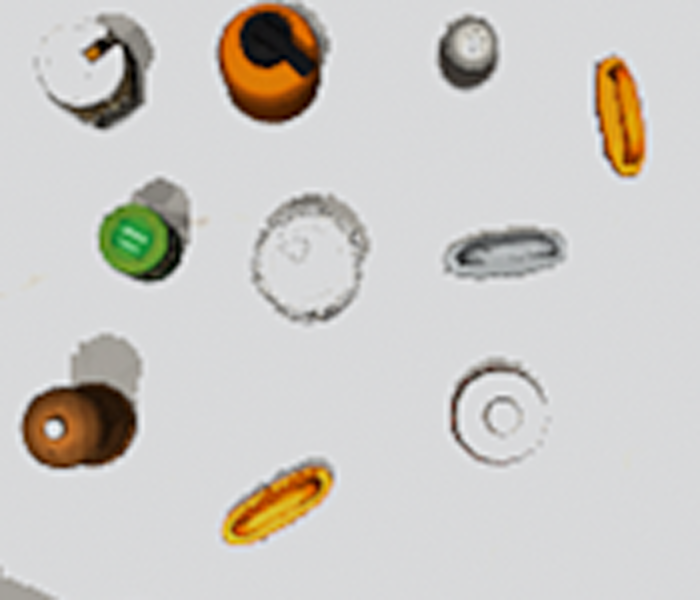

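The crop confirms it: the grey brush at (503,250) is the nail brush, and the two orange ones are look-alikes. The tray's square well is at its near end (smaller world x). The soap pump rules out a straight-down grasp, so that one needs a tilted tool. First I'll move above the salt and set the closing line across the caddy.

>>> {"op": "carry_out", "data": {
  "slide": [
    [0.07,-0.1,0],
    [0.14,-0.21,0],
    [0.21,-0.32,0],
    [0.288,-0.434,0],
    [0.288,-0.434,0]
  ],
  "delta_rot": [
    [0,0,0.07],
    [0,0,0.15],
    [0,0,0.23],
    [0,0,0.31],
    [0,0,0.31]
  ],
  "gripper": -1,
  "force": 30
}}

```text
t: 0.6
ee_pos: [0.3464, 0.4029, 0.2503]
eef_rot: [0.001, -0.056, 0.998, -0.001]
contact_force: [0.4, 0.6, 0.3]
finger_gap: 1.0
finger_force: 0.0
```

>>> {"op": "carry_out", "data": {
  "slide": [
    [0.07,-0.1,0],
    [0.14,-0.21,0],
    [0.21,-0.32,0],
    [0.288,-0.434,0],
    [0.288,-0.434,0]
  ],
  "delta_rot": [
    [0,0,0],
    [0,0,0],
    [0,0,0],
    [0,0,0],
    [0,0,0]
  ]
}}

```text
t: 1.1
ee_pos: [0.4601, 0.2289, 0.2503]
eef_rot: [0.0, -0.053, 0.999, -0.001]
contact_force: [-0.9, 0.4, 0.3]
finger_gap: 1.002
finger_force: 0.0
```

>>> {"op": "carry_out", "data": {
  "slide": [
    [0.07,-0.1,0],
    [0.14,-0.21,0],
    [0.21,-0.32,0],
    [0.288,-0.434,0],
    [0.288,-0.434,0]
  ],
  "delta_rot": [
    [0,0,0],
    [0,0,0],
    [0,0,0],
    [0,0,0],
    [0,0,0]
  ]
}}

```text
t: 1.6
ee_pos: [0.5739, 0.0551, 0.2499]
eef_rot: [0.0, -0.054, 0.999, -0.002]
contact_force: [-0.1, -0.2, -0.1]
finger_gap: 1.007
finger_force: 0.0
```

>>> {"op": "carry_out", "data": {
  "slide": [
    [0.07,-0.1,0],
    [0.14,-0.21,0],
    [0.21,-0.32,0],
    [0.288,-0.434,0],
    [0.288,-0.434,0]
  ],
  "delta_rot": [
    [0,0,0],
    [0,0,0],
    [0,0,0],
    [0,0,0],
    [0,0,0]
  ]
}}

```text
t: 2.1
ee_pos: [0.6877, -0.118, 0.2479]
eef_rot: [-0.002, -0.054, 0.999, -0.002]
contact_force: [-0.6, -1.0, -0.4]
finger_gap: 1.001
finger_force: 0.0
```

Run:
```python
from h import *
im,P,d=snap("wrist"); save("wr0",im)
print(np.round(d["T"],3).tolist(), get_state()["ee_pos"],np.round(get_state()["joint_positions"],3))
print("table",np.nanmedian(P[...,2]))
for k,(x,y) in {"salt":(.687,-.111),"soap":(.683,.025),"brush":(.5535,-.1365)}.items():
    p=P[(np.hypot(P[...,0]-x,P[...,1]-y)<.055)&(P[...,2]>.006)&(P[...,2]<.18)]
    print(k,[ (round(lo,3),len(q),np.round(q[:,:2].min(0),4).tolist(),np.round(q[:,:2].max(0),4).tolist()) for lo in np.arange(.01,.17,.03) for q in [p[(p[:,2]>lo)&(p[:,2]<lo+.03)]] if len(q)>8])
```

```text
[[-0.109, 0.948, 0.299, 0.611], [0.994, 0.105, 0.029, -0.126], [-0.004, 0.301, -0.954, 0.371], [0.0, 0.0, 0.0, 1.0]] [ 0.68765685 -0.11669484  0.24804463] [-0.129  0.575  0.424  1.145 -0.224  1.467  1.938]
table 0.0005731934911729075
salt [(np.float64(0.01), 196, [0.6675, -0.1326], [0.7036, -0.0902]), (np.float64(0.04), 367, [0.6689, -0.1309], [0.6994, -0.0925]), (np.float64(0.07), 1071, [0.6713, -0.1263], [0.7054, -0.0924])]
soap [(np.float64(0.01), 574, [0.6492, -0.0109], [0.7063, 0.0299]), (np.float64(0.04), 756, [0.6492, -0.011], [0.7067, 0.0299]), (np.float64(0.07), 1607, [0.6493, -0.0109], [0.7133, 0.0493]), (np.float64(0.1), 2091, [0.6537, -0.0065], [0.7118, 0.0495]), (np.float64(0.13), 1333, [0.6538, -0.0083], [0.699, 0.039]), (np.float64(0.16), 702, [0.6613, -0.0006], [0.6886, 0.0299])]
brush [(np.float64(0.01), 1559, [0.5379, -0.1762], [0.5697, -0.0937]), (np.float64(0.04), 927, [0.5461, -0.1668], [0.562, -0.1033])]
```

View pics/wr0.png

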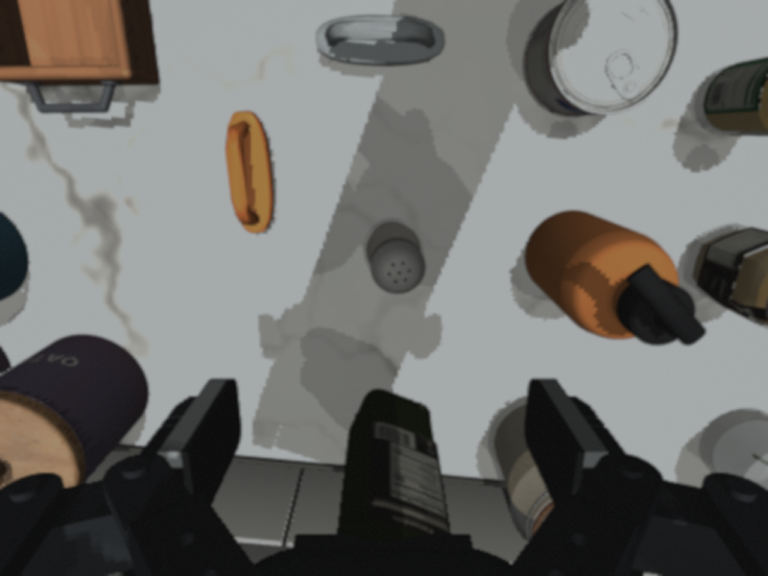

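The wrist view shows the salt at (397,262), centred between the open fingers, with the soap at (605,270) well clear. I'll go down and grasp.

>>> {"op": "carry_out", "data": {
  "slide": [
    [0,0,-0.1],
    [0,0,-0.22],
    [0,0,-0.34],
    [0,0,-0.42],
    [0,0,-0.45]
  ],
  "delta_rot": [
    [0,0,0],
    [0,0,0],
    [0,0,0],
    [0,0,0],
    [0,0,0]
  ]
}}

```text
t: 2.65
ee_pos: [0.6847, -0.1087, 0.0656]
eef_rot: [-0.003, -0.059, 0.998, 0.001]
contact_force: [0.2, -0.6, 0.2]
finger_gap: 1.0
finger_force: 0.0
```

>>> {"op": "carry_out", "data": {
  "slide": [
    [0,0,0],
    [0,0,0],
    [0,0,0],
    [0,0,0],
    [0,0,0]
  ],
  "delta_rot": [
    [0,0,0],
    [0,0,0],
    [0,0,0],
    [0,0,0],
    [0,0,0]
  ],
  "gripper": 1,
  "force": 30
}}

```text
t: 3.15
ee_pos: [0.6888, -0.112, 0.073]
eef_rot: [0.002, -0.058, 0.998, -0.0]
contact_force: [0.2, 0.8, 7.0]
finger_gap: 0.386
finger_force: 29.7
```

>>> {"op": "carry_out", "data": {
  "slide": [
    [0,0,0],
    [0,0,0],
    [0,0,0],
    [0,0,0],
    [0,0,0]
  ],
  "delta_rot": [
    [0,0,0],
    [0,0,0],
    [0,0,0],
    [0,0,0],
    [0,0,0]
  ]
}}

```text
t: 3.65
ee_pos: [0.6888, -0.112, 0.073]
eef_rot: [0.002, -0.058, 0.998, -0.0]
contact_force: [-0.1, 1.1, 7.0]
finger_gap: 0.382
finger_force: 29.7
```

Grasped. Lift and carry it to the caddy's far end.

>>> {"op": "carry_out", "data": {
  "slide": [
    [0,0,0.06],
    [0,0,0.15],
    [0,0,0.24],
    [0,0,0.3],
    [0,0,0.325]
  ],
  "delta_rot": [
    [0,0,0],
    [0,0,0],
    [0,0,0],
    [0,0,0],
    [0,0,0]
  ]
}}

```text
t: 4.15
ee_pos: [0.6885, -0.1124, 0.2045]
eef_rot: [0.003, -0.058, 0.998, -0.001]
contact_force: [-0.2, 0.7, -1.3]
finger_gap: 0.381
finger_force: 30.5
```

>>> {"op": "carry_out", "data": {
  "slide": [
    [-0.03,-0.05,0],
    [-0.08,-0.14,0],
    [-0.13,-0.23,0],
    [-0.18,-0.32,0],
    [-0.22,-0.39,0]
  ],
  "delta_rot": [
    [0,0,0],
    [0,0,0],
    [0,0,0],
    [0,0,0],
    [0,0,0]
  ]
}}

```text
t: 4.65
ee_pos: [0.597, -0.2706, 0.1996]
eef_rot: [-0.001, -0.057, 0.998, -0.0]
contact_force: [-0.2, -0.5, -0.7]
finger_gap: 0.381
finger_force: 30.4
```

>>> {"op": "carry_out", "data": {
  "slide": [
    [-0.04,-0.07,0],
    [-0.08,-0.14,0],
    [-0.0975,-0.17,0],
    [-0.0975,-0.17,0],
    [-0.0975,-0.17,0]
  ],
  "delta_rot": [
    [0,0,0],
    [0,0,0],
    [0,0,0],
    [0,0,0],
    [0,0,0]
  ]
}}

```text
t: 5.15
ee_pos: [0.561, -0.3345, 0.1998]
eef_rot: [0.0, -0.059, 0.998, 0.001]
contact_force: [0.5, 0.7, -0.9]
finger_gap: 0.39
finger_force: 30.4
```

Run:
```python
from h import *
im,P,d=snap("wrist"); save("wr1",im)
p=P[(P[...,2]>.036)&(P[...,2]<.055)&(abs(P[...,0]-.49)<.17)&(abs(P[...,1]+.345)<.08)]
print(get_state()["ee_pos"],len(p),cv2.minAreaRect(p[:,:2].astype(np.float32)))
c=np.array([.4877,-.3448]);a=np.radians(6.66);R=np.array([[np.cos(a),np.sin(a)],[-np.sin(a),np.cos(a)]])
q=(p[:,:2]-c)@R.T
print("y edges",np.percentile(q[:,1],[0,1,99,100]),"x",np.percentile(q[:,0],[0,1,99,100]))
for s in np.arange(-.13,.14,.01): 
    r=q[(abs(q[:,0]-s)<.005)]
    if len(r)>5: print(round(s,2),len(r),np.round([r[:,1].min(),r[:,1].max()],4))
im,P,d=snap("side");save("s1",im[150:384,180:400],3)
```

```text
[ 0.56154095 -0.33368058  0.19980952] 6192 ((0.5108365416526794, -0.34076157212257385), (0.18050627410411835, 0.0924241691827774), 6.671525478363037)
y edges [-0.04489525 -0.04437907  0.0468346   0.0475243 ] x [-0.06681199 -0.06451055  0.11110172  0.11370901]
-0.07 44 [-0.0444  0.0461]
-0.06 344 [-0.0448  0.0472]
-0.05 321 [-0.0449  0.0475]
-0.04 1156 [-0.0445  0.0473]
-0.03 303 [-0.0449  0.0472]
-0.02 302 [-0.0447  0.0469]
-0.01 278 [-0.0445  0.0472]
-0.0 279 [-0.0448  0.0473]
0.01 251 [-0.0448  0.0468]
0.02 263 [-0.0443  0.0471]
0.03 240 [-0.0449  0.047 ]
0.04 844 [-0.0444  0.0473]
0.05 231 [-0.0448  0.0469]
0.06 219 [-0.0446  0.0472]
0.07 217 [-0.0447  0.0472]
0.08 211 [-0.0448  0.0466]
0.09 205 [-0.0447  0.0472]
0.1 197 [-0.0447  0.0467]
0.11 287 [-0.044   0.0472]
```

View pics/wr1.png

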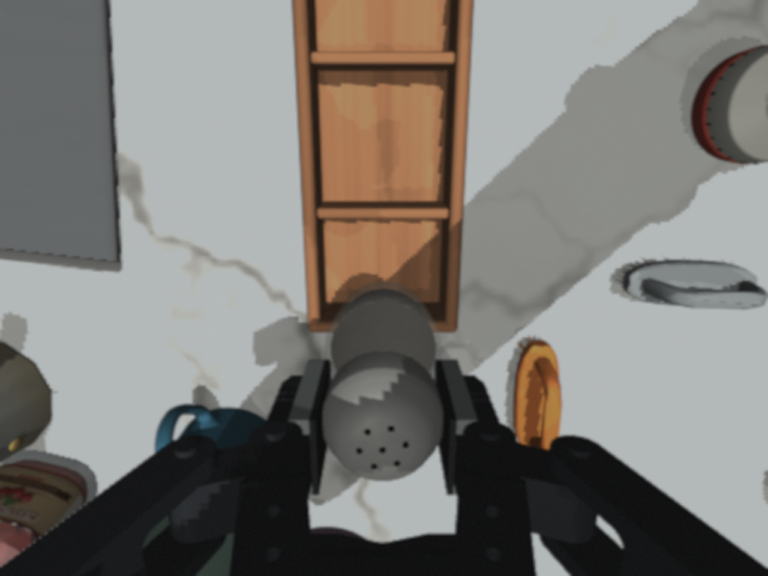

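The wrist view shows the salt held upright between the pads at (383,400), above the caddy's far compartment at (385,262), with the caddy aligned to the fingers. Lower and release.

>>> {"op": "carry_out", "data": {
  "slide": [
    [0,-0.002,-0.07],
    [0,-0.003,-0.15],
    [0,-0.003,-0.22],
    [0,-0.003,-0.27],
    [0,-0.003,-0.285]
  ],
  "delta_rot": [
    [0,0,0],
    [0,0,0],
    [0,0,0],
    [0,0,0],
    [0,0,0]
  ]
}}

```text
t: 5.75
ee_pos: [0.5601, -0.3341, 0.0833]
eef_rot: [-0.002, -0.06, 0.998, 0.002]
contact_force: [-0.8, 0.8, -0.6]
finger_gap: 0.38
finger_force: 30.4
```

>>> {"op": "carry_out", "data": {
  "slide": [
    [0,0,-0.006],
    [0,0,-0.012],
    [0,0,-0.012],
    [0,0,-0.012]
  ],
  "delta_rot": [
    [0,0,0],
    [0,0,0],
    [0,0,0],
    [0,0,0]
  ]
}}

```text
t: 6.15
ee_pos: [0.5608, -0.3374, 0.0826]
eef_rot: [0.001, -0.058, 0.998, -0.0]
contact_force: [0.4, -0.1, -1.1]
finger_gap: 0.383
finger_force: 30.4
```

>>> {"op": "carry_out", "data": {
  "slide": [
    [0,0,-0.005],
    [0,0,-0.01],
    [0,0,-0.01]
  ],
  "delta_rot": [
    [0,0,0],
    [0,0,0],
    [0,0,0]
  ]
}}

```text
t: 6.45
ee_pos: [0.5617, -0.3375, 0.0809]
eef_rot: [0.002, -0.058, 0.998, -0.001]
contact_force: [-4.1, 3.4, 17.0]
finger_gap: 0.383
finger_force: 33.0
```

>>> {"op": "carry_out", "data": {
  "slide": [
    [0,0,0.005],
    [0,0,0.005],
    [0,0,0.005],
    [0,0,0.005],
    [0,0,0.005]
  ],
  "delta_rot": [
    [0,0,0],
    [0,0,0],
    [0,0,0],
    [0,0,0],
    [0,0,0]
  ],
  "gripper": -1
}}

```text
t: 6.95
ee_pos: [0.5601, -0.337, 0.0791]
eef_rot: [-0.0, -0.058, 0.998, 0.0]
contact_force: [-0.4, -0.1, -0.7]
finger_gap: 0.998
finger_force: 0.0
```

>>> {"op": "carry_out", "data": {
  "slide": [
    [0,0,0.08],
    [0,0,0.18],
    [0,0,0.28],
    [0,0,0.35],
    [0,0,0.38]
  ],
  "delta_rot": [
    [0,0,0],
    [0,0,0],
    [0,0,0],
    [0,0,0],
    [0,0,0]
  ]
}}

```text
t: 7.45
ee_pos: [0.5611, -0.3379, 0.235]
eef_rot: [0.002, -0.058, 0.998, -0.001]
contact_force: [-0.3, -0.9, -0.5]
finger_gap: 0.999
finger_force: 0.0
```

>>> {"op": "carry_out", "data": {
  "slide": [
    [0,0.08,0],
    [0,0.2,0],
    [0,0.32,0],
    [0,0.44,0],
    [0.003,0.556,0]
  ],
  "delta_rot": [
    [0,0,0],
    [0,0,0],
    [0,0,0],
    [0,0,0],
    [0,0,0]
  ]
}}

```text
t: 7.95
ee_pos: [0.5607, -0.1124, 0.2304]
eef_rot: [-0.001, -0.058, 0.998, 0.0]
contact_force: [1.3, 0.6, 0.2]
finger_gap: 1.001
finger_force: 0.0
```

>>> {"op": "carry_out", "data": {
  "slide": [
    [0,0.12,0],
    [0,0.24,0],
    [0,0.36,0],
    [0,0.48,0],
    [0.003,0.556,0]
  ],
  "delta_rot": [
    [0,0,0],
    [0,0,0],
    [0,0,0],
    [0,0,0],
    [0,0,0]
  ]
}}

```text
t: 8.45
ee_pos: [0.5614, 0.1125, 0.2302]
eef_rot: [-0.001, -0.06, 0.998, 0.001]
contact_force: [0.6, 0.4, 0.6]
finger_gap: 1.002
finger_force: 0.0
```

>>> {"op": "carry_out", "data": {
  "slide": [
    [0,0,0],
    [0,0,-0.03],
    [0,0,-0.08],
    [0,0,-0.13],
    [0,0,-0.15]
  ],
  "delta_rot": [
    [0,0,0],
    [0,0,0],
    [0,0,0],
    [0,0,0],
    [0,0,0]
  ]
}}

```text
t: 8.95
ee_pos: [0.5612, 0.1053, 0.1682]
eef_rot: [-0.002, -0.057, 0.998, -0.001]
contact_force: [0.3, -0.8, -0.2]
finger_gap: 1.002
finger_force: 0.0
```

Run:
```python
from h import *
im,P,d=snap("wrist"); save("wr2",im)
print(get_state()["ee_pos"])
for k,(x,y) in {"spice":(.563,.108),"mill":(.444,.149),}.items():
    p=P[(np.hypot(P[...,0]-x,P[...,1]-y)<.045)&(P[...,2]>.006)&(P[...,2]<.165)]
    print(k,[ (round(lo,3),len(q),np.round(q[:,:2].min(0),4).tolist(),np.round(q[:,:2].max(0),4).tolist()) for lo in np.arange(.01,.17,.03) for q in [p[(p[:,2]>lo)&(p[:,2]<lo+.03)]] if len(q)>8])
```

```text
[0.56109459 0.10558282 0.16792845]
spice [(np.float64(0.01), 315, [0.5391, 0.0873], [0.5561, 0.1302]), (np.float64(0.04), 556, [0.539, 0.0868], [0.5636, 0.131]), (np.float64(0.07), 757, [0.5395, 0.0874], [0.5622, 0.1317]), (np.float64(0.1), 3890, [0.54, 0.0877], [0.585, 0.1321]), (np.float64(0.16), 86, [0.5473, 0.1462], [0.5676, 0.1491])]
mill [(np.float64(0.01), 769, [0.4203, 0.1213], [0.4719, 0.1664]), (np.float64(0.04), 1564, [0.4231, 0.1242], [0.4695, 0.1667]), (np.float64(0.07), 297, [0.4362, 0.1313], [0.4633, 0.1502]), (np.float64(0.1), 785, [0.439, 0.1265], [0.4698, 0.165]), (np.float64(0.13), 6437, [0.441, 0.1264], [0.4698, 0.1759])]
```

>>> {"op": "carry_out", "data": {
  "slide": [
    [0.003,0.008,0],
    [0.003,0.008,-0.06],
    [0.003,0.008,-0.13],
    [0.003,0.008,-0.2],
    [0.003,0.008,-0.238]
  ],
  "delta_rot": [
    [0,0,0],
    [0,0,0],
    [0,0,0],
    [0,0,0],
    [0,0,0]
  ]
}}

```text
t: 9.5
ee_pos: [0.5636, 0.1107, 0.0751]
eef_rot: [-0.0, -0.058, 0.998, -0.0]
contact_force: [0.6, -0.2, 0.2]
finger_gap: 1.003
finger_force: 0.0
```

>>> {"op": "carry_out", "data": {
  "slide": [
    [0,0,0],
    [0,0,0],
    [0,0,0],
    [0,0,0],
    [0,0,0]
  ],
  "delta_rot": [
    [0,0,0],
    [0,0,0],
    [0,0,0],
    [0,0,0],
    [0,0,0]
  ],
  "gripper": 1,
  "force": 30
}}

```text
t: 10.0
ee_pos: [0.5652, 0.111, 0.0782]
eef_rot: [0.002, -0.058, 0.998, 0.0]
contact_force: [-0.2, -0.7, 7.0]
finger_gap: 0.523
finger_force: 31.2
```

>>> {"op": "carry_out", "data": {
  "slide": [
    [0,0,0],
    [0,0,0.06],
    [0,0,0.15],
    [0,0,0.24],
    [0,0,0.3]
  ],
  "delta_rot": [
    [0,0,0],
    [0,0,0],
    [0,0,0],
    [0,0,0],
    [0,0,0]
  ]
}}

```text
t: 10.5
ee_pos: [0.5646, 0.111, 0.1996]
eef_rot: [0.002, -0.058, 0.998, 0.0]
contact_force: [1.0, 0.9, -1.5]
finger_gap: 0.527
finger_force: 31.2
```

>>> {"op": "carry_out", "data": {
  "slide": [
    [-0.015,-0.05,0],
    [-0.04,-0.13,0],
    [-0.07,-0.22,0],
    [-0.1,-0.31,0],
    [-0.126,-0.386,0]
  ],
  "delta_rot": [
    [0,0,0],
    [0,0,0],
    [0,0,0],
    [0,0,0],
    [0,0,0]
  ]
}}

```text
t: 11.0
ee_pos: [0.5126, -0.0455, 0.1969]
eef_rot: [0.0, -0.057, 0.998, -0.0]
contact_force: [-0.0, -1.1, -1.0]
finger_gap: 0.523
finger_force: 31.2
```

>>> {"op": "carry_out", "data": {
  "slide": [
    [-0.03,-0.08,0],
    [-0.055,-0.16,0],
    [-0.08,-0.24,0],
    [-0.105,-0.32,0],
    [-0.126,-0.386,0]
  ],
  "delta_rot": [
    [0,0,0],
    [0,0,0],
    [0,0,0],
    [0,0,0],
    [0,0,0]
  ]
}}

```text
t: 11.5
ee_pos: [0.4622, -0.1998, 0.1969]
eef_rot: [0.0, -0.057, 0.998, -0.0]
contact_force: [0.2, -1.0, -1.3]
finger_gap: 0.52
finger_force: 31.2
```

>>> {"op": "carry_out", "data": {
  "slide": [
    [-0.03,-0.08,0],
    [-0.055,-0.16,0],
    [-0.08,-0.24,0],
    [-0.11,-0.34,0],
    [-0.126,-0.386,0]
  ],
  "delta_rot": [
    [0,0,0],
    [0,0,0],
    [0,0,0],
    [0,0,0],
    [0,0,0]
  ]
}}

```text
t: 12.0
ee_pos: [0.4106, -0.356, 0.1971]
eef_rot: [0.0, -0.056, 0.998, -0.001]
contact_force: [-0.5, -0.2, -1.5]
finger_gap: 0.522
finger_force: 31.2
```

>>> {"op": "carry_out", "data": {
  "slide": [
    [0,0,0],
    [0,0,0],
    [0,0,-0.06],
    [0,0,-0.1],
    [0,0,-0.1]
  ],
  "delta_rot": [
    [0,0,0],
    [0,0,0],
    [0,0,0],
    [0,0,0],
    [0,0,0]
  ]
}}

```text
t: 12.5
ee_pos: [0.4126, -0.3496, 0.1543]
eef_rot: [-0.001, -0.059, 0.998, 0.002]
contact_force: [-1.4, 0.6, -0.9]
finger_gap: 0.519
finger_force: 31.2
```

>>> {"op": "carry_out", "data": {
  "slide": [
    [0,-0.003,-0.05],
    [0,-0.003,-0.1],
    [0,-0.003,-0.14],
    [0,-0.003,-0.16],
    [0,-0.003,-0.165]
  ],
  "delta_rot": [
    [0,0,0],
    [0,0,0],
    [0,0,0],
    [0,0,0],
    [0,0,0]
  ]
}}

```text
t: 13.0
ee_pos: [0.4131, -0.3527, 0.0902]
eef_rot: [-0.0, -0.059, 0.998, 0.0]
contact_force: [-0.3, -0.2, -0.3]
finger_gap: 0.526
finger_force: 31.2
```

>>> {"op": "carry_out", "data": {
  "slide": [
    [0,0,-0.004],
    [0,0,-0.007],
    [0,0,-0.007]
  ],
  "delta_rot": [
    [0,0,0],
    [0,0,0],
    [0,0,0]
  ]
}}

```text
t: 13.3
ee_pos: [0.413, -0.3537, 0.0881]
eef_rot: [0.0, -0.058, 0.998, -0.0]
contact_force: [-0.3, 0.4, -0.8]
finger_gap: 0.527
finger_force: 31.2
```

>>> {"op": "carry_out", "data": {
  "slide": [
    [0,0,-0.003],
    [0,0,-0.005],
    [0,0,-0.005]
  ],
  "delta_rot": [
    [0,0,0],
    [0,0,0],
    [0,0,0]
  ]
}}

```text
t: 13.6
ee_pos: [0.4129, -0.3538, 0.0862]
eef_rot: [0.0, -0.058, 0.998, -0.0]
contact_force: [-0.8, 1.0, 5.0]
finger_gap: 0.527
finger_force: 31.6
```

>>> {"op": "carry_out", "data": {
  "slide": [
    [0,0,-0.002],
    [0,0,-0.003],
    [0,0,-0.003]
  ],
  "delta_rot": [
    [0,0,0],
    [0,0,0],
    [0,0,0]
  ]
}}

```text
t: 13.9
ee_pos: [0.413, -0.3539, 0.0862]
eef_rot: [0.001, -0.058, 0.998, -0.0]
contact_force: [-5.0, 4.0, 17.2]
finger_gap: 0.523
finger_force: 32.5
```

>>> {"op": "carry_out", "data": {
  "slide": [
    [0,0,0.004],
    [0,0,0.004],
    [0,0,0.004],
    [0,0,0.004],
    [0,0,0.004]
  ],
  "delta_rot": [
    [0,0,0],
    [0,0,0],
    [0,0,0],
    [0,0,0],
    [0,0,0]
  ],
  "gripper": -1
}}

```text
t: 14.4
ee_pos: [0.4125, -0.3534, 0.0857]
eef_rot: [-0.0, -0.058, 0.998, 0.0]
contact_force: [-0.6, -1.4, -0.2]
finger_gap: 0.997
finger_force: 0.0
```

>>> {"op": "carry_out", "data": {
  "slide": [
    [0,0,0.06],
    [0,0,0.15],
    [0,0,0.25],
    [0,0,0.34],
    [0,0,0.385]
  ],
  "delta_rot": [
    [0,0,0],
    [0,0,0],
    [0,0,0],
    [0,0,0],
    [0,0,0]
  ]
}}

```text
t: 14.9
ee_pos: [0.4132, -0.3544, 0.2433]
eef_rot: [0.002, -0.058, 0.998, -0.001]
contact_force: [0.2, -0.1, -0.1]
finger_gap: 1.001
finger_force: 0.0
```

>>> {"op": "carry_out", "data": {
  "slide": [
    [0.03,0.06,0],
    [0.08,0.15,0],
    [0.12,0.24,0],
    [0.16,0.33,0],
    [0.2,0.42,0]
  ],
  "delta_rot": [
    [0,0,0],
    [0,0,0],
    [0,0,0],
    [0,0,0],
    [0,0,0]
  ]
}}

```text
t: 15.4
ee_pos: [0.493, -0.184, 0.2399]
eef_rot: [0.0, -0.058, 0.998, -0.0]
contact_force: [1.0, -0.2, -0.5]
finger_gap: 0.995
finger_force: 0.0
```

>>> {"op": "carry_out", "data": {
  "slide": [
    [0,0.08,0],
    [0,0.17,0],
    [0,0.26,0],
    [0,0.34,0],
    [0,0.42,0]
  ],
  "delta_rot": [
    [0,0,0],
    [0,0,0],
    [0,0,0],
    [0,0,0],
    [0,0,0]
  ]
}}

```text
t: 15.9
ee_pos: [0.4924, -0.0161, 0.2398]
eef_rot: [-0.0, -0.058, 0.998, -0.0]
contact_force: [-0.5, -0.5, -0.4]
finger_gap: 1.0
finger_force: 0.0
```

>>> {"op": "carry_out", "data": {
  "slide": [
    [-0.02,0.09,0],
    [-0.05,0.19,0],
    [-0.09,0.3,0],
    [-0.12,0.42,0],
    [-0.12,0.42,0]
  ],
  "delta_rot": [
    [0,0,0],
    [0,0,0],
    [0,0,0],
    [0,0,0],
    [0,0,0]
  ]
}}

```text
t: 16.4
ee_pos: [0.4421, 0.1577, 0.2397]
eef_rot: [-0.0, -0.063, 0.998, 0.001]
contact_force: [0.7, -0.4, -0.0]
finger_gap: 1.002
finger_force: 0.0
```

Run:
```python
from h import *
im,P,d=snap("wrist"); save("wr3",im)
s=get_state();print(s["ee_pos"],np.round(s["joint_positions"],3))
p=P[(np.hypot(P[...,0]-.4447,P[...,1]-.15)<.045)&(P[...,2]>.006)&(P[...,2]<.175)]
print([ (round(lo,3),len(q),np.round(q[:,:2].min(0),4).tolist(),np.round(q[:,:2].max(0),4).tolist()) for lo in np.arange(.01,.18,.03) for q in [p[(p[:,2]>lo)&(p[:,2]<lo+.03)]] if len(q)>8])
```

```text
[0.44334864 0.15405915 0.23969304] [-0.58   0.049  0.185  1.802 -0.01   1.292  1.302]
[(np.float64(0.01), 403, [0.4142, 0.1217], [0.4471, 0.1774]), (np.float64(0.04), 727, [0.4172, 0.1245], [0.4491, 0.1762]), (np.float64(0.07), 124, [0.4245, 0.1341], [0.4343, 0.1648]), (np.float64(0.1), 284, [0.4199, 0.1266], [0.4459, 0.1768]), (np.float64(0.13), 3349, [0.4199, 0.1268], [0.4693, 0.1762])]
```

>>> {"op": "carry_out", "data": {
  "slide": [
    [0,0,0],
    [0,0,-0.07],
    [0,0,-0.15],
    [0,0,-0.23],
    [0,0,-0.265]
  ],
  "delta_rot": [
    [0,0,0],
    [0,0,0],
    [0,0,0],
    [0,0,0],
    [0,0,0]
  ]
}}

```text
t: 16.95
ee_pos: [0.4437, 0.1479, 0.1311]
eef_rot: [-0.002, -0.056, 0.998, -0.001]
contact_force: [-0.1, 0.7, -0.2]
finger_gap: 1.002
finger_force: 0.0
```

>>> {"op": "carry_out", "data": {
  "slide": [
    [0,0,0],
    [0,0,0],
    [0,0,0],
    [0,0,0],
    [0,0,0]
  ],
  "delta_rot": [
    [0,0,0],
    [0,0,0],
    [0,0,0],
    [0,0,0],
    [0,0,0]
  ],
  "gripper": 1,
  "force": 40
}}

```text
t: 17.45
ee_pos: [0.4458, 0.1508, 0.1355]
eef_rot: [0.002, -0.058, 0.998, 0.001]
contact_force: [0.2, -0.1, 6.8]
finger_gap: 0.543
finger_force: 41.4
```

>>> {"op": "carry_out", "data": {
  "slide": [
    [0,0,0],
    [0,0,0.06],
    [0,0,0.15],
    [0,0,0.24],
    [0,0,0.3]
  ],
  "delta_rot": [
    [0,0,0],
    [0,0,0],
    [0,0,0],
    [0,0,0],
    [0,0,0]
  ]
}}

```text
t: 17.95
ee_pos: [0.445, 0.1506, 0.2567]
eef_rot: [0.001, -0.058, 0.998, 0.001]
contact_force: [0.8, 0.1, -0.9]
finger_gap: 0.543
finger_force: 42.0
```

>>> {"op": "carry_out", "data": {
  "slide": [
    [0.02,-0.05,0.02],
    [0.05,-0.13,0.04],
    [0.08,-0.23,0.05],
    [0.1,-0.33,0.05],
    [0.12,-0.41,0.05]
  ],
  "delta_rot": [
    [0,0,0],
    [0,0,0],
    [0,0,0],
    [0,0,0],
    [0,0,0]
  ]
}}

```text
t: 18.45
ee_pos: [0.4926, -0.0162, 0.2744]
eef_rot: [0.0, -0.057, 0.998, -0.0]
contact_force: [0.5, -0.1, -1.4]
finger_gap: 0.543
finger_force: 42.0
```

>>> {"op": "carry_out", "data": {
  "slide": [
    [0,-0.08,0],
    [0,-0.17,0],
    [0,-0.26,0],
    [0,-0.34,0],
    [0,-0.41,0]
  ],
  "delta_rot": [
    [0,0,0],
    [0,0,0],
    [0,0,0],
    [0,0,0],
    [0,0,0]
  ]
}}

```text
t: 18.95
ee_pos: [0.492, -0.1794, 0.2741]
eef_rot: [0.0, -0.057, 0.998, -0.0]
contact_force: [0.8, 0.9, -1.7]
finger_gap: 0.541
finger_force: 42.0
```

>>> {"op": "carry_out", "data": {
  "slide": [
    [0,-0.08,0],
    [0,-0.17,0],
    [-0.01,-0.27,0],
    [-0.0135,-0.36,0],
    [-0.0135,-0.415,0]
  ],
  "delta_rot": [
    [0,0,0],
    [0,0,0],
    [0,0,0],
    [0,0,0],
    [0,0,0]
  ]
}}

```text
t: 19.45
ee_pos: [0.4857, -0.3467, 0.274]
eef_rot: [-0.0, -0.057, 0.998, -0.001]
contact_force: [-0.6, 1.1, -1.4]
finger_gap: 0.545
finger_force: 42.0
```

>>> {"op": "carry_out", "data": {
  "slide": [
    [0,0,0],
    [0,0,0],
    [0,0,0],
    [0,0,0],
    [0,0,0]
  ],
  "delta_rot": [
    [0,0,0],
    [0,0,0],
    [0,0,0],
    [0,0,0],
    [0,0,0]
  ]
}}

```text
t: 19.95
ee_pos: [0.4877, -0.3424, 0.274]
eef_rot: [0.0, -0.059, 0.998, 0.0]
contact_force: [-0.0, 0.1, -1.1]
finger_gap: 0.544
finger_force: 42.1
```

Run:
```python
from h import *
im,P,d=snap("wrist"); im2,P2,_=snap("side")
print(get_state()["ee_pos"])
a=cv2.resize(im,(512,384)); b=cv2.resize(im2[200:384,150:395],(512,384)); save("m1",np.vstack([a,b]),.78)
```

```text
[ 0.48750139 -0.34282069  0.27403608]
```

View pics/m1.png

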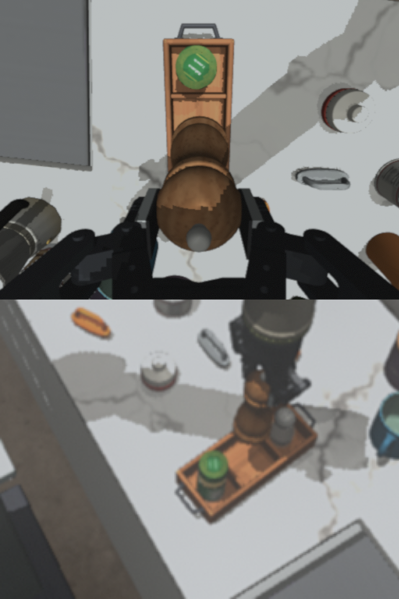

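The spice jar (195,66 in the upper view) and the salt stand upright in the end compartments, and the mill hangs over the middle one. Lowering it now.

>>> {"op": "carry_out", "data": {
  "slide": [
    [0,0,-0.06],
    [0,0,-0.14],
    [0,0,-0.22],
    [0,0,-0.29],
    [0,0,-0.312]
  ],
  "delta_rot": [
    [0,0,0],
    [0,0,0],
    [0,0,0],
    [0,0,0],
    [0,0,0]
  ]
}}

```text
t: 20.55
ee_pos: [0.486, -0.342, 0.146]
eef_rot: [-0.002, -0.058, 0.998, 0.001]
contact_force: [-0.4, 0.0, -1.5]
finger_gap: 0.537
finger_force: 42.1
```

>>> {"op": "carry_out", "data": {
  "slide": [
    [0,0,-0.003],
    [0,0,-0.006],
    [0,0,-0.009],
    [0,0,-0.009]
  ],
  "delta_rot": [
    [0,0,0],
    [0,0,0],
    [0,0,0],
    [0,0,0]
  ]
}}

```text
t: 20.95
ee_pos: [0.4878, -0.3438, 0.1467]
eef_rot: [0.001, -0.058, 0.998, -0.001]
contact_force: [-0.4, 0.5, -2.1]
finger_gap: 0.541
finger_force: 42.1
```

>>> {"op": "carry_out", "data": {
  "slide": [
    [0,0,-0.003],
    [0,0,-0.005],
    [0,0,-0.005]
  ],
  "delta_rot": [
    [0,0,0],
    [0,0,0],
    [0,0,0]
  ]
}}

```text
t: 21.25
ee_pos: [0.4874, -0.3435, 0.1437]
eef_rot: [0.0, -0.058, 0.998, -0.0]
contact_force: [-0.6, 0.4, -0.7]
finger_gap: 0.546
finger_force: 42.2
```

>>> {"op": "carry_out", "data": {
  "slide": [
    [0,0,-0.003],
    [0,0,-0.003],
    [0,0,-0.003]
  ],
  "delta_rot": [
    [0,0,0],
    [0,0,0],
    [0,0,0]
  ]
}}

```text
t: 21.55
ee_pos: [0.488, -0.3436, 0.1437]
eef_rot: [0.001, -0.058, 0.998, -0.0]
contact_force: [0.1, 2.3, 7.1]
finger_gap: 0.542
finger_force: 42.9
```

>>> {"op": "carry_out", "data": {
  "slide": [
    [0,0,0.002],
    [0,0,0.002],
    [0,0,0.002],
    [0,0,0.002],
    [0,0,0.002]
  ],
  "delta_rot": [
    [0,0,0],
    [0,0,0],
    [0,0,0],
    [0,0,0],
    [0,0,0]
  ],
  "gripper": -1
}}

```text
t: 22.05
ee_pos: [0.4871, -0.3435, 0.1429]
eef_rot: [-0.0, -0.058, 0.998, 0.0]
contact_force: [0.0, -0.9, -0.2]
finger_gap: 1.0
finger_force: 0.0
```

>>> {"op": "carry_out", "data": {
  "slide": [
    [0,0,0.04],
    [0,0,0.12],
    [0,0,0.22],
    [0,0,0.32],
    [0,0,0.39]
  ],
  "delta_rot": [
    [0,0,0],
    [0,0,0],
    [0,0,0],
    [0,0,0],
    [0,0,0]
  ]
}}

```text
t: 22.55
ee_pos: [0.4874, -0.3439, 0.3021]
eef_rot: [0.001, -0.058, 0.998, -0.001]
contact_force: [0.7, -0.8, -0.7]
finger_gap: 1.0
finger_force: 0.0
```

Run:
```python
from h import *
import json
s=get_state(); print(json.dumps([s["joint_positions"].tolist(),s["ee_pos"].tolist(),s["eef_rot"].tolist()]))
im,P,d=snap("side"); save("s2",im[200:384,150:395],3)
```

```text
[[0.10112940927809233, 0.3354367663485275, 0.6193514693465505, 1.3874534348964114, -0.1935198410892123, 1.476548475464, 2.398279433533072], [0.4873978021814067, -0.3439374092486828, 0.30209307232797544], [0.0011286375737721037, -0.05793608821388444, 0.9983193376497076, -0.0007974549197950139]]
```

View pics/s2.png

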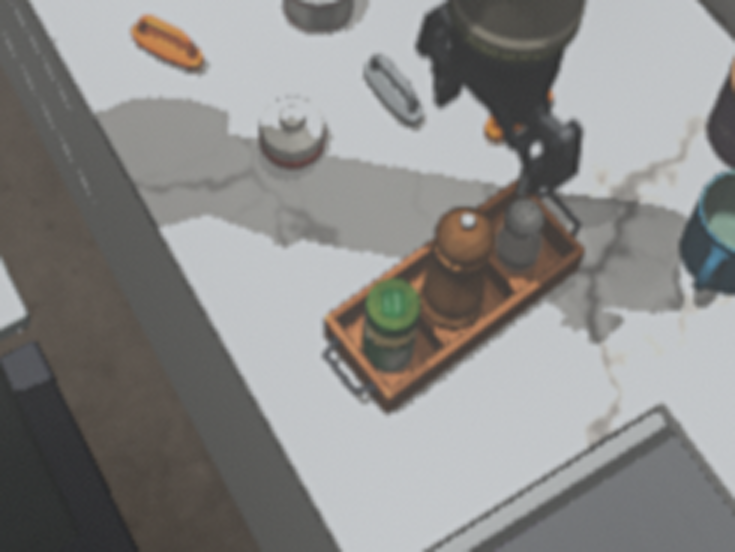

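>>> {"op": "carry_out", "data": {
  "slide": [
    [0.03,0.09,0],
    [0.06,0.18,0],
    [0.09,0.27,0],
    [0.12,0.36,0],
    [0.15,0.44,0]
  ],
  "delta_rot": [
    [0.05,0,-0.05],
    [0.1,0,-0.1],
    [0.15,0,-0.15],
    [0.2,0,-0.2],
    [0.2,0,-0.2]
  ]
}}

```text
t: 23.1
ee_pos: [0.5466, -0.1682, 0.2981]
eef_rot: [0.008, 0.103, 0.982, 0.157]
contact_force: [-0.3, -0.4, 0.0]
finger_gap: 1.001
finger_force: 0.0
```

Run:
```python
from h import *
import json
s=get_state(); print(json.dumps([s["joint_positions"].tolist(),s["ee_pos"].tolist(),s["eef_rot"].tolist()]))
```

```text
[[-0.006916089378923319, 0.3361311915674219, 0.570296222439639, 1.4228171673709238, -0.46927052866088004, 1.562869436209621, 1.9458532469532426], [0.5465940955250727, -0.16820519172023854, 0.29812977111028666], [0.008351376739467632, 0.10258956382743564, 0.982298019933566, 0.15651273409805158]]
```

The caddy set is complete: spice jar (390,325), mill (457,265) and salt (520,230) all stand upright. Next I'll fit a simple arm model to check which tilt is reachable for the soap.

```bash
cat > kin.py <<'E'
import numpy as np, itertools
from scipy.optimize import least_squares
from scipy.spatial.transform import Rotation as R
D=[([-1.26284378,.38418175,.01637362,1.37105007,-.00631464,1.38817737,-.04648527],[.22631508,.5821421,.2493611],[-.000157,.184328,.982864,-.00087]),
([-.129,.575,.424,1.145,-.224,1.467,1.938],[.68766,-.11669,.24804],[-.002,-.054,.999,-.002]),
([-.58,.049,.185,1.802,-.01,1.292,1.302],[.44335,.15406,.23969],[0,-.06,.998,.001]),
([.10112941,.33543677,.61935147,1.38745343,-.19351984,1.47654848,2.39827943],[.4873978,-.3439374,.302093],[.00112864,-.05793609,.99831934,-.00079745]),
([-.00691609,.33613119,.57029622,1.42281717,-.46927053,1.56286944,1.94585325],[.5465941,-.16820519,.29812977],[.00835138,.10258956,.98229802,.15651273])]
q2R=lambda q:R.from_quat([q[1],q[2],q[3],q[0]])
def fk(p,sg,q):
    o=p[:7]; T=R.identity(); x=np.zeros(3); off=p[7:].reshape(8,3)
    for i in range(7):
        x=x+T.apply(off[i]); T=T*R.from_euler("zyzyzyz"[i],sg[i]*q[i]+o[i])
    return x+T.apply(off[7]),T
E
cat > fit.py <<'E'
from kin import *
best=None
for s in itertools.product([1,-1],repeat=4):
    sg=[s[0],1,s[1],1,s[2],1,s[3]]
    p0=np.zeros(31); 
    for k,z in((0,.3),(2,.42),(4,.4),(7,.3)): p0[7+3*k+2]=z
    for o7 in(0,np.pi/2,np.pi,-np.pi/2):
        p0[6]=o7
        def res(p):
            r=[]
            for q,x,e in D:
                y,T=fk(p,sg,q); r+=list((y-x)*10)+list((T*q2R(e).inv()).as_rotvec()*3)
            return np.r_[r,.02*(p-p0)]
        f=least_squares(res,p0)
        if best is None or f.cost<best[0]: best=(f.cost,sg,f.x,res(f.x)[:30])
c,sg,p,r=best
print(c,sg,np.round(p[:7],3)); print(np.round(p[7:].reshape(8,3),3)); print(np.round(r.reshape(5,6),3))
np.savez("kin.npz",p=p,sg=sg)
E
python3 fit.py
```

```text
7.527402651736216e-05 [-1, 1, -1, 1, -1, 1, -1] [ 3.000e-03  0.000e+00 -3.000e-03 -3.000e-03  1.000e-03  3.000e-03
  1.572e+00]
[[-0.001 -0.002  0.275]
 [ 0.004 -0.009 -0.025]
 [-0.003 -0.009  0.438]
 [ 0.004 -0.005  0.018]
 [-0.    -0.005  0.431]
 [-0.003 -0.002  0.031]
 [ 0.006 -0.002  0.021]
 [-0.     0.001  0.321]]
[[ 0.    -0.    -0.    -0.001 -0.001 -0.005]
 [-0.     0.     0.     0.003 -0.006  0.005]
 [-0.     0.     0.    -0.003  0.004  0.005]
 [ 0.    -0.    -0.    -0.001 -0.    -0.003]
 [ 0.     0.    -0.    -0.     0.    -0.001]]
```

```bash
cat > ik.py <<'E'
from kin import *
K=np.load("kin.npz"); p,sg=K["p"],K["sg"]
lo=np.array([-2.95,-.25,-1.52,.18,-1.44,.02,-3.01]);hi=np.array([2.95,2.06,1.56,2.33,4.58,2.06,3.01])
def tool(th,psi,fl):
    th,psi=np.radians([th,psi]); z=np.array([np.sin(th)*np.cos(psi),np.sin(th)*np.sin(psi),-np.cos(th)])
    y=fl*np.array([-np.sin(psi),np.cos(psi),0]); return R.from_matrix(np.c_[np.cross(y,z),y,z])
def ik(x,T,q0):
    def res(q):
        a,B=fk(p,sg,q); return np.r_[(a-x)*20,(B*T.inv()).as_rotvec()*5,.02*(q-q0)]
    f=least_squares(res,np.clip(q0,lo+.01,hi-.01),bounds=(lo,hi)); r=res(f.x)
    return f.x,np.abs(r[:6]).max(),np.minimum(f.x-lo,hi-f.x).min()
E
python3 - <<'E'
from ik import *
q=np.array(D[4][0])
for th in(50,60):
  for psi in range(-15,106,15):
    for fl in(1,-1):
      a=ik(np.array([.684,.024,.058]),tool(th,psi,fl),q)
      if a[1]>.02 or a[2]<.08: continue
      for dp in(0,30,60):
        b=ik(np.array([.466,.342,.066]),tool(th,psi+dp,fl),a[0])
        print(th,psi,fl,np.round(a[0],2),"m%.2f"%a[2],"| place",dp,"e%.3f m%.2f"%b[1:],np.round(b[0],2))
E
```

```text
50 75 -1 [ 0.02  0.79  0.41  1.56 -1.23  1.33  0.72] m0.21 | place 0 e0.001 m0.00 [ 0.16  0.41 -0.5   2.2  -1.44  0.54  0.76]
50 75 -1 [ 0.02  0.79  0.41  1.56 -1.23  1.33  0.72] m0.21 | place 30 e0.000 m0.31 [-0.38  0.57  0.19  1.89 -1.13  1.15  0.8 ]
50 75 -1 [ 0.02  0.79  0.41  1.56 -1.23  1.33  0.72] m0.21 | place 60 e0.000 m0.56 [-0.42  0.77  0.2   1.51 -0.86  1.5   0.9 ]
50 90 -1 [ 0.05  0.9   0.4   1.34 -1.11  1.52  0.77] m0.33 | place 0 e0.000 m0.12 [-0.38  0.46  0.17  2.07 -1.32  0.96  0.78]
50 90 -1 [ 0.05  0.9   0.4   1.34 -1.11  1.52  0.77] m0.33 | place 30 e0.000 m0.46 [-0.39  0.67  0.19  1.7  -0.98  1.33  0.84]
50 90 -1 [ 0.05  0.9   0.4   1.34 -1.11  1.52  0.77] m0.33 | place 60 e0.000 m0.40 [-0.46  0.87  0.19  1.33 -0.73  1.66  0.97]
50 105 -1 [ 0.06  1.02  0.38  1.1  -1.    1.71  0.82] m0.35 | place 0 e0.000 m0.31 [-0.38  0.57  0.2   1.89 -1.13  1.15  0.8 ]
50 105 -1 [ 0.06  1.02  0.38  1.1  -1.    1.71  0.82] m0.35 | place 30 e0.000 m0.56 [-0.42  0.77  0.19  1.51 -0.85  1.5   0.89]
50 105 -1 [ 0.06  1.02  0.38  1.1  -1.    1.71  0.82] m0.35 | place 60 e0.000 m0.26 [
[... 485 characters left out ...]
lace 0 e0.000 m0.00 [-0.2   0.56  0.04  2.08 -1.44  1.06  0.98]
60 90 -1 [ 0.14  0.98  0.32  1.29 -1.18  1.62  0.81] m0.26 | place 30 e0.000 m0.39 [-0.28  0.76  0.12  1.67 -1.05  1.43  0.92]
60 90 -1 [ 0.14  0.98  0.32  1.29 -1.18  1.62  0.81] m0.26 | place 60 e0.000 m0.28 [-0.38  0.97  0.13  1.25 -0.79  1.78  0.98]
60 105 -1 [ 0.14  1.11  0.3   1.02 -1.07  1.81  0.82] m0.25 | place 0 e0.000 m0.21 [-0.26  0.66  0.13  1.88 -1.23  1.26  0.94]
60 105 -1 [ 0.14  1.11  0.3   1.02 -1.07  1.81  0.82] m0.25 | place 30 e0.000 m0.45 [-0.32  0.87  0.12  1.45 -0.91  1.61  0.93]
60 105 -1 [ 0.14  1.11  0.3   1.02 -1.07  1.81  0.82] m0.25 | place 60 e0.000 m0.11 [-0.45  1.07  0.13  1.05 -0.67  1.95  1.05]
```

Run:
```python
from ik import *
from h import get_state
s=get_state(); T0=q2R(s["eef_rot"]); T1=tool(60,90,-1)
v=(T1*T0.inv()).as_rotvec(); print("pos",s["ee_pos"],"rotvec units",np.round(v/np.pi*2,3),"deg",np.degrees(np.linalg.norm(v)))
T2=tool(60,120,-1); print("place rot",np.round((T2*T1.inv()).as_rotvec()/np.pi*2,3), "back to down at tray closing y:", [np.round((tool(0,ps,f)*T2.inv()).as_rotvec()/np.pi*2,3) for ps in (4.6,184.6) for f in(1,-1)])
q=s["joint_positions"]; g=np.array([.684,.0195,.0605]); d=T1.as_matrix()[:,2]
for f,x in((.5,[.62,-.12,.29]),(1,g-.12*d),(1,g-.05*d),(1,g)):
    q,e,m=ik(np.array(x),R.from_rotvec(v*f)*T0,q); print(f,np.round(x,4),np.round(q,2),"%.3f %.2f"%(e,m))
B=np.load("side0.npz")["P"]; A=np.load("top0.npz")["P"]
for n,P in(("side",B),("top",A)):
    p=P[(P[...,2]>.05)&(P[...,0]>.72)&(P[...,0]<.86)&(P[...,1]>-.2)&(P[...,1]<.12)]
    for y in np.arange(-.2,.12,.02):
        r=p[(p[:,1]>y)&(p[:,1]<y+.02)]
        if len(r)>5: print(n,round(y,2),"xmin %.3f zmax %.3f"%(r[:,0].min(),r[:,2].max()),end="; ")
```

```text
pos [ 0.5465941  -0.16820519  0.29812977] rotvec units [ 0.413  0.58  -0.677] deg 88.42833429027989
place rot [-0.    -0.     0.333] back to down at tray closing y: [array([-0.326, -0.62 ,  0.648]), array([-0.693,  0.364, -1.146]), array([-0.693,  0.364, -1.146]), array([-0.326, -0.62 ,  0.648])]
0.5 [ 0.62 -0.12  0.29] [ 0.15  0.69  0.52  1.07 -0.83  1.92  1.26] 0.000 0.14
1 [ 0.684  -0.0844  0.1205] [ 0.25  1.    0.42  1.12 -1.17  1.82  0.76] 0.000 0.24
1 [ 0.684  -0.0238  0.0855] [ 0.17  0.99  0.4   1.23 -1.19  1.72  0.8 ] 0.000 0.25
1 [0.684  0.0195 0.0605] [ 0.12  0.99  0.38  1.29 -1.21  1.65  0.82] 0.000 0.23
side -0.2 xmin 0.756 zmax 0.638; side -0.18 xmin 0.756 zmax 0.680; side -0.16 xmin 0.757 zmax 0.659; side -0.14 xmin 0.757 zmax 0.660; side -0.12 xmin 0.749 zmax 0.654; side -0.1 xmin 0.749 zmax 0.612; side -0.08 xmin 0.757 zmax 0.645; side -0.06 xmin 0.757 zmax 0.651; side -0.04 xmin 0.757 zmax 0.626; side -0.02 xmin 0.758 zmax 0.624; side -0.0 xmin 0.758 zmax 0.612; side 0.02 xmin 0.756 zmax 0.610; side 0.04 xmin 0.757 zmax 0.600; side 0.06 xmin 0.757 zmax 0.590; side 0.08 xmin 0.758 zmax 0.579; top -0.12 xmin 0.812 zmax 0.133; top -0.1 xmin 0.814 zmax 0.127; top -0.08 xmin 0.820 zmax 0.107; top -0.02 xmin 0.817 zmax 0.096; top -0.0 xmin 0.805 zmax 0.126; top 0.02 xmin 0.803 zmax 0.127; top 0.04 xmin 0.805 zmax 0.125; top 0.06 xmin 0.815 zmax 0.100;
```

>>> {"op": "carry_out", "data": {
  "slide": [
    [0.03,0.02,0],
    [0.07,0.05,-0.01],
    [0.11,0.07,-0.01],
    [0.15,0.1,-0.02],
    [0.184,0.12,-0.02]
  ],
  "delta_rot": [
    [0.03,0.042,-0.05],
    [0.07,0.1,-0.115],
    [0.115,0.16,-0.187],
    [0.16,0.225,-0.262],
    [0.2,0.28,-0.327]
  ]
}}

```text
t: 23.6
ee_pos: [0.6218, -0.1182, 0.29]
eef_rot: [-0.173, 0.364, 0.875, 0.268]
contact_force: [-0.2, 0.1, -1.4]
finger_gap: 1.003
finger_force: 0.0
```

>>> {"op": "carry_out", "data": {
  "slide": [
    [0.03,0.02,-0.03],
    [0.07,0.04,-0.08],
    [0.11,0.06,-0.13],
    [0.14,0.08,-0.18],
    [0.16,0.09,-0.22]
  ],
  "delta_rot": [
    [0.04,0.06,-0.07],
    [0.085,0.12,-0.14],
    [0.13,0.18,-0.21],
    [0.17,0.24,-0.28],
    [0.2,0.28,-0.327]
  ]
}}

```text
t: 24.1
ee_pos: [0.6855, -0.0826, 0.2007]
eef_rot: [-0.338, 0.59, 0.645, 0.349]
contact_force: [-0.3, 0.2, -0.6]
finger_gap: 0.996
finger_force: 0.0
```

>>> {"op": "carry_out", "data": {
  "slide": [
    [0,0,0],
    [0,0,0],
    [0,0,0]
  ],
  "delta_rot": [
    [0,0,0],
    [0,0,0],
    [0,0,0]
  ]
}}

```text
t: 24.4
ee_pos: [0.6851, -0.0836, 0.2052]
eef_rot: [-0.334, 0.587, 0.65, 0.349]
contact_force: [0.2, -0.3, 0.8]
finger_gap: 1.0
finger_force: 0.0
```

Run:
```python
from ik import *
from h import *
s=get_state(); T0=q2R(s["eef_rot"]); T1=tool(60,90,-1)
print(s["ee_pos"],np.round((T1*T0.inv()).as_rotvec()/np.pi*2,3),np.round(s["joint_positions"],2))
im,P,d=snap("wrist"); save("wr4",im,1.2)
p=P[(np.hypot(P[...,0]-.684,P[...,1]-.024)<.05)&(P[...,2]>.006)&(P[...,2]<.175)]
print([ (round(lo,3),len(q),np.round(q[:,:2].min(0),4).tolist(),np.round(q[:,:2].max(0),4).tolist()) for lo in np.arange(.01,.18,.02) for q in [p[(p[:,2]>lo)&(p[:,2]<lo+.02)]] if len(q)>8])
```

```text
[ 0.68514016 -0.08358388  0.20515143] [ 0.024  0.04  -0.042] [ 0.21  0.93  0.5   1.05 -1.19  1.92  0.74]
[(np.float64(0.01), 459, [0.6506, -0.0109], [0.715, 0.0156]), (np.float64(0.03), 537, [0.6495, -0.0107], [0.715, 0.017]), (np.float64(0.05), 623, [0.6497, -0.0108], [0.7148, 0.0164]), (np.float64(0.07), 881, [0.6493, -0.0111], [0.7156, 0.0255]), (np.float64(0.09), 2345, [0.6504, -0.0092], [0.714, 0.044]), (np.float64(0.11), 507, [0.6665, 0.0056], [0.6987, 0.0228]), (np.float64(0.13), 904, [0.6551, -0.0058], [0.6989, 0.0355]), (np.float64(0.15), 983, [0.6539, -0.0078], [0.6885, 0.0297])]
```

View pics/wr4.png

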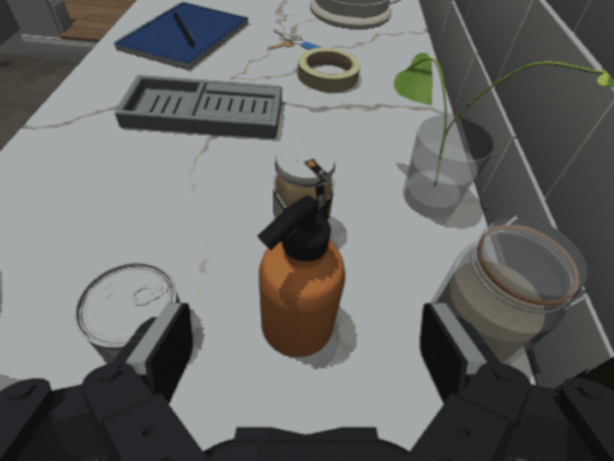

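The wrist view shows the soap at (300,300) between the open fingers, with the neck narrow and the tin (125,300) left of the finger. Lower it, then slide in along the tool axis.

>>> {"op": "carry_out", "data": {
  "slide": [
    [-0.003,0,-0.05],
    [-0.006,0,-0.11],
    [-0.006,-0.003,-0.17],
    [-0.006,-0.003,-0.211],
    [-0.006,-0.003,-0.211]
  ],
  "delta_rot": [
    [0.012,0.02,-0.021],
    [0.024,0.04,-0.042],
    [0.024,0.04,-0.042],
    [0.024,0.04,-0.042],
    [0.024,0.04,-0.042]
  ]
}}

```text
t: 24.95
ee_pos: [0.6812, -0.0841, 0.1144]
eef_rot: [-0.358, 0.614, 0.609, 0.352]
contact_force: [-0.7, -0.4, -0.4]
finger_gap: 0.999
finger_force: 0.0
```

>>> {"op": "carry_out", "data": {
  "slide": [
    [0,0.03,-0.017],
    [0,0.07,-0.04],
    [0,0.11,-0.063],
    [0,0.15,-0.087],
    [0,0.16,-0.092]
  ],
  "delta_rot": [
    [0,0,0],
    [0,0,0],
    [0,0,0],
    [0,0,0],
    [0,0,0]
  ]
}}

```text
t: 25.45
ee_pos: [0.6822, -0.0168, 0.0813]
eef_rot: [-0.357, 0.612, 0.611, 0.353]
contact_force: [-0.3, 0.4, 0.9]
finger_gap: 0.999
finger_force: 0.0
```

Run:
```python
from ik import *
from h import *
s=get_state(); T0=q2R(s["eef_rot"]); T1=tool(60,90,-1)
print(s["ee_pos"],np.round((T1*T0.inv()).as_rotvec()/np.pi*2,3),s["contact_force"])
```

```text
[ 0.68220496 -0.01676796  0.08128509] [-0.003 -0.004 -0.   ] [-0.29771311  0.42326857  0.90476279]
```

>>> {"op": "carry_out", "data": {
  "slide": [
    [0,0.03,-0.017],
    [0.001,0.06,-0.034],
    [0.001,0.08,-0.045],
    [0.001,0.09,-0.051],
    [0.001,0.09,-0.051]
  ],
  "delta_rot": [
    [0,0,0],
    [0,0,0],
    [0,0,0],
    [0,0,0],
    [0,0,0]
  ]
}}

```text
t: 25.95
ee_pos: [0.6827, 0.0162, 0.0612]
eef_rot: [-0.356, 0.613, 0.61, 0.353]
contact_force: [0.5, 0.0, -0.4]
finger_gap: 0.997
finger_force: 0.0
```

>>> {"op": "carry_out", "data": {
  "slide": [
    [0,0,0],
    [0,0,0],
    [0,0,0],
    [0,0,0],
    [0,0,0]
  ],
  "delta_rot": [
    [0,0,0],
    [0,0,0],
    [0,0,0],
    [0,0,0],
    [0,0,0]
  ],
  "gripper": 1,
  "force": 60
}}

```text
t: 26.45
ee_pos: [0.6831, 0.0145, 0.0621]
eef_rot: [-0.355, 0.614, 0.61, 0.354]
contact_force: [-1.7, -3.4, 4.4]
finger_gap: 0.739
finger_force: 66.4
```

>>> {"op": "carry_out", "data": {
  "slide": [
    [0,0,0.005],
    [0,0,0.015],
    [0,0,0.025],
    [0,0,0.04],
    [0,0,0.05]
  ],
  "delta_rot": [
    [0,0,0],
    [0,0,0],
    [0,0,0],
    [0,0,0],
    [0,0,0]
  ]
}}

```text
t: 26.95
ee_pos: [0.6829, 0.0154, 0.082]
eef_rot: [-0.355, 0.614, 0.61, 0.353]
contact_force: [0.6, 0.5, -4.3]
finger_gap: 0.736
finger_force: 65.8
```

Run:
```python
from h import *
im,P,d=snap("wrist"); im2,_,_=snap("side")
save("so1",np.vstack([im,cv2.resize(im2[100:244,230:422],(512,384))]),.78); s=get_state(); print(s["ee_pos"],s["eef_rot"])
```

```text
[0.68318139 0.01529027 0.08245638] [-0.35499102  0.61349479  0.61044228  0.35350494]
```

View pics/so1.png

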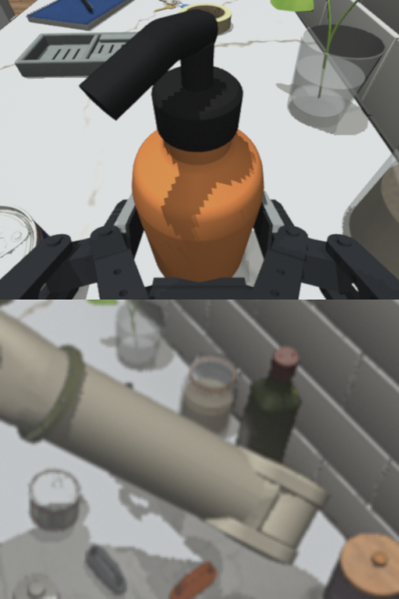

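Bottle is held upright and lifted clear. Raise it and swing to the tray, turning 30°.

>>> {"op": "carry_out", "data": {
  "slide": [
    [0,0,0.05],
    [0,0,0.11],
    [0,0,0.17],
    [0,0,0.22],
    [0,0,0.25]
  ],
  "delta_rot": [
    [0,0,0],
    [0,0,0],
    [0,0,0],
    [0,0,0],
    [0,0,0]
  ]
}}

```text
t: 27.55
ee_pos: [0.6833, 0.0151, 0.1849]
eef_rot: [-0.354, 0.613, 0.611, 0.354]
contact_force: [-0.1, 0.1, -4.2]
finger_gap: 0.74
finger_force: 66.4
```

>>> {"op": "carry_out", "data": {
  "slide": [
    [-0.03,0.04,0],
    [-0.08,0.12,0],
    [-0.13,0.2,0],
    [-0.18,0.27,0],
    [-0.23,0.34,0]
  ],
  "delta_rot": [
    [0,0,0.02],
    [0,0,0.05],
    [0,0,0.08],
    [0,0,0.12],
    [0,0,0.15]
  ]
}}

```text
t: 28.05
ee_pos: [0.5899, 0.1527, 0.1818]
eef_rot: [-0.395, 0.537, 0.679, 0.308]
contact_force: [-0.6, -1.0, -4.3]
finger_gap: 0.735
finger_force: 66.4
```

>>> {"op": "carry_out", "data": {
  "slide": [
    [-0.05,0.08,0],
    [-0.1,0.16,0],
    [-0.15,0.23,0],
    [-0.2,0.3,0],
    [-0.2,0.3,0]
  ],
  "delta_rot": [
    [0,0,0.04],
    [0,0,0.08],
    [0,0,0.12],
    [0,0,0.16],
    [0,0,0.183]
  ]
}}

```text
t: 28.55
ee_pos: [0.5073, 0.2768, 0.1828]
eef_rot: [-0.437, 0.43, 0.749, 0.248]
contact_force: [-0.6, 1.2, -3.9]
finger_gap: 0.738
finger_force: 68.1
```

>>> {"op": "carry_out", "data": {
  "slide": [
    [-0.04,0.06,0],
    [-0.08,0.12,0],
    [-0.1,0.152,0],
    [-0.1,0.152,0],
    [-0.1,0.152,0]
  ],
  "delta_rot": [
    [0,0,0],
    [0,0,0],
    [0,0,0],
    [0,0,0],
    [0,0,0]
  ]
}}

```text
t: 29.05
ee_pos: [0.4712, 0.3315, 0.1817]
eef_rot: [-0.434, 0.435, 0.748, 0.249]
contact_force: [0.3, -0.7, -4.0]
finger_gap: 0.743
finger_force: 68.1
```

Run:
```python
from ik import *
from h import *
s=get_state(); T0=q2R(s["eef_rot"]); print(s["ee_pos"],np.round((tool(60,120,-1)*T0.inv()).as_rotvec()/np.pi*2,3),np.round(s["joint_positions"],2))
im,P,d=snap("wrist"); im2,P2,_=snap("top")
save("so2",np.vstack([im,cv2.resize(im2[120:312,70:326],(512,384))]),.78)
for n,Q in(("wrist",P),("top",P2)):
    p=Q[(abs(Q[...,0]-.523)<.125)&(abs(Q[...,1]-.342)<.07)&(Q[...,2]>.021)&(Q[...,2]<.034)]
    print(n,len(p),cv2.minAreaRect(p[:,:2].astype(np.float32)))
b=P2[(P2[...,2]>.1)&(P2[...,0]<.75)&(P2[...,1]>.2)]; print("high pts",np.nanmin(b[:,0]),np.nanmax(b[:,0]))
```

```text
[0.47124296 0.33153277 0.18165078] [ 0.001 -0.003  0.002] [-0.41  0.61  0.33  1.64 -1.08  1.62  0.79]
wrist 1309 ((0.49100273847579956, 0.3649762272834778), (0.1822899729013443, 0.04233430325984955), 25.53978157043457)
top 565 ((0.5237884521484375, 0.34005647897720337), (0.2157617062330246, 0.10086451470851898), 1.5375887155532837)
high pts 0.43237255500398974 0.5910923155138778
```

View pics/so2.png

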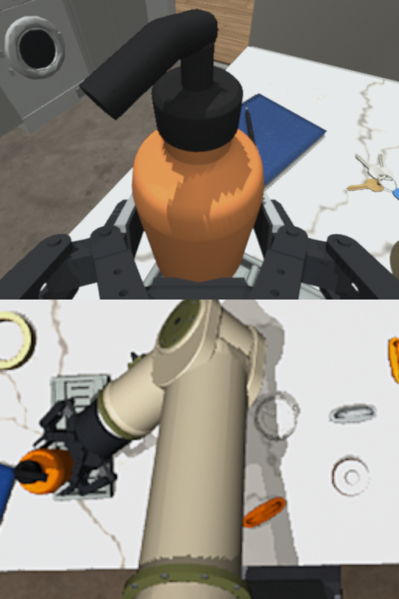

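The top crop shows the bottle at (45,470) above the tray's near end; I'll measure its axis before lowering.

Run:
```python
from h import *
for n in("top","wrist","side"):
    im,P,_=snap(n); hsv=cv2.cvtColor(im,cv2.COLOR_RGB2HSV)
    m=(hsv[...,0]<20)&(hsv[...,1]>150)&(np.hypot(P[...,0]-.4665,P[...,1]-.34)<.06)
    p=P[m]
    for lo in np.arange(.12,.25,.02):
        q=p[(p[:,2]>lo)&(p[:,2]<lo+.02)]
        if len(q)<25: continue
        f=lambda c:np.c_[q[:,:2]-c[:2]]
        from scipy.optimize import least_squares
        r=least_squares(lambda c:np.hypot(*(q[:,:2]-c[:2]).T)-(.0345 if lo<.195 else c[2]),[.4665,.34,.03],loss="soft_l1",f_scale=.001).x
        print(n,round(lo,2),len(q),np.round(r,4),q[:,:2].min(0).round(3),q[:,:2].max(0).round(3))
```

```text
top 0.16 35 [0.4682 0.339  0.03  ] [0.454 0.305] [0.501 0.331]
top 0.18 67 [0.4684 0.3389 0.03  ] [0.437 0.303] [0.498 0.327]
top 0.2 197 [0.4683 0.336  0.0303] [0.435 0.303] [0.501 0.362]
top 0.22 280 [0.468  0.3383 0.0237] [0.441 0.308] [0.498 0.361]
wrist 0.12 99 [0.4661 0.34   0.03  ] [0.457 0.305] [0.5   0.335]
wrist 0.14 1023 [0.4663 0.3398 0.03  ] [0.455 0.305] [0.5   0.336]
wrist 0.16 1792 [0.4664 0.3398 0.03  ] [0.455 0.305] [0.5   0.346]
wrist 0.18 2640 [0.4665 0.3399 0.03  ] [0.451 0.305] [0.501 0.346]
wrist 0.2 7596 [0.4684 0.3368 0.0292] [0.439 0.305] [0.501 0.364]
wrist 0.22 11081 [0.4659 0.3409 0.0227] [0.439 0.31 ] [0.496 0.364]
wrist 0.24 47 [0.4671 0.3393 0.0167] [0.457 0.322] [0.484 0.342]
side 0.2 67 [0.4624 0.3337 0.0255] [0.435 0.302] [0.479 0.343]
side 0.22 72 [0.4681 0.338  0.0245] [0.439 0.308] [0.478 0.347]
```

>>> {"op": "carry_out", "data": {
  "slide": [
    [0,0,-0.05],
    [0,0,-0.12],
    [0,0,-0.19],
    [0,0,-0.25],
    [0,0,-0.265]
  ],
  "delta_rot": [
    [0,0,0],
    [0,0,0],
    [0,0,0],
    [0,0,0],
    [0,0,0]
  ]
}}

```text
t: 29.8
ee_pos: [0.47, 0.3313, 0.0726]
eef_rot: [-0.436, 0.436, 0.747, 0.248]
contact_force: [-1.0, -0.6, -4.6]
finger_gap: 0.736
finger_force: 68.1
```

>>> {"op": "carry_out", "data": {
  "slide": [
    [0,0,-0.003],
    [0,0,-0.006],
    [0,0,-0.006]
  ],
  "delta_rot": [
    [0,0,0],
    [0,0,0],
    [0,0,0]
  ]
}}

```text
t: 30.1
ee_pos: [0.4715, 0.3322, 0.0743]
eef_rot: [-0.434, 0.435, 0.748, 0.25]
contact_force: [0.2, 0.2, -4.8]
finger_gap: 0.739
finger_force: 68.1
```

>>> {"op": "carry_out", "data": {
  "slide": [
    [0,0,-0.003],
    [0,0,-0.004],
    [0,0,-0.004]
  ],
  "delta_rot": [
    [0,0,0],
    [0,0,0],
    [0,0,0]
  ]
}}

```text
t: 30.4
ee_pos: [0.4709, 0.3322, 0.0718]
eef_rot: [-0.435, 0.435, 0.748, 0.249]
contact_force: [-0.1, 0.1, -3.9]
finger_gap: 0.735
finger_force: 68.1
```

>>> {"op": "carry_out", "data": {
  "slide": [
    [0,0,-0.003],
    [0,0,-0.004],
    [0,0,-0.004]
  ],
  "delta_rot": [
    [0,0,0],
    [0,0,0],
    [0,0,0]
  ]
}}

```text
t: 30.7
ee_pos: [0.4708, 0.3322, 0.0701]
eef_rot: [-0.435, 0.435, 0.748, 0.249]
contact_force: [0.5, 0.6, -2.2]
finger_gap: 0.739
finger_force: 68.2
```

>>> {"op": "carry_out", "data": {
  "slide": [
    [0,0,-0.002],
    [0,0,-0.002],
    [0,0,-0.002]
  ],
  "delta_rot": [
    [0,0,0],
    [0,0,0],
    [0,0,0]
  ]
}}

```text
t: 31.0
ee_pos: [0.4708, 0.3322, 0.07]
eef_rot: [-0.435, 0.435, 0.748, 0.25]
contact_force: [-1.0, -2.8, 5.4]
finger_gap: 0.742
finger_force: 68.6
```

>>> {"op": "carry_out", "data": {
  "slide": [
    [0,0,0],
    [0,0,0],
    [0,0,0],
    [0,0,0],
    [0,0,0]
  ],
  "delta_rot": [
    [0,0,0],
    [0,0,0],
    [0,0,0],
    [0,0,0],
    [0,0,0]
  ],
  "gripper": -1
}}

```text
t: 31.5
ee_pos: [0.4708, 0.3322, 0.069]
eef_rot: [-0.435, 0.435, 0.748, 0.249]
contact_force: [-0.3, -0.1, 0.1]
finger_gap: 1.0
finger_force: 0.0
```

>>> {"op": "carry_out", "data": {
  "slide": [
    [0.015,-0.026,0.017],
    [0.04,-0.07,0.047],
    [0.075,-0.13,0.087],
    [0.113,-0.195,0.13],
    [0.152,-0.262,0.175]
  ],
  "delta_rot": [
    [0,0,0],
    [0,0,0],
    [0,0,0],
    [0,0,0],
    [0,0,0]
  ]
}}

```text
t: 32.0
ee_pos: [0.5323, 0.2255, 0.1402]
eef_rot: [-0.435, 0.435, 0.748, 0.249]
contact_force: [0.8, -0.0, -0.2]
finger_gap: 1.001
finger_force: 0.0
```

>>> {"op": "carry_out", "data": {
  "slide": [
    [0.02,-0.05,0.08],
    [0.04,-0.1,0.17],
    [0.04,-0.15,0.26],
    [0.04,-0.2,0.34],
    [0.04,-0.2,0.38]
  ],
  "delta_rot": [
    [0,0,0],
    [0,0,0],
    [0,0,0],
    [0,0,0],
    [0,0,0]
  ]
}}

```text
t: 32.5
ee_pos: [0.5488, 0.1428, 0.2941]
eef_rot: [-0.432, 0.437, 0.748, 0.25]
contact_force: [-0.0, 0.2, -0.7]
finger_gap: 1.002
finger_force: 0.0
```

Run:
```python
from ik import *
from h import *
s=get_state(); T0=q2R(s["eef_rot"]); q0=s["joint_positions"]; print(s["ee_pos"],np.round(q0,2),s["contact_force"])
im,P,_=snap("top"); save("t2",im[100:300,80:346],2.9)
b=np.array([.554,-.1355,.10])
# closing along 4.6deg => psi=-85.4 or 94.6 with th=0
for ps in(-85.4,94.6):
    T=tool(0,ps,1); v=(T*T0.inv()).as_rotvec(); a=ik(b,T,q0)
    Tp=tool(0,ps+87,1); c=ik(np.array([.568,.342,.1]),Tp,a[0])
    print(ps,np.round(v/np.pi*2,3),np.degrees(np.linalg.norm(v)),np.round(a[0],2),a[1:],"| +87:",np.round(c[0],2),c[1:])
    Tp=tool(0,ps-93,1); c=ik(np.array([.568,.342,.1]),Tp,a[0]); print("   -93:",np.round(c[0],2),c[1:])
```

```text
[0.54875802 0.14283822 0.29412472] [-0.14  0.66  0.41  1.3  -0.99  2.    0.75] [-1.59914005e-04  2.46129824e-01 -7.01074206e-01]
-85.4 [-0.64  -0.198 -0.25 ] 64.37114214352931 [-0.46  0.5   0.85  1.75 -0.42  1.09  0.61] (np.float64(0.00013873493866101163), np.float64(0.5825338130530859)) | +87: [-0.87  0.59  0.42  1.46 -0.25  1.14  1.19] (np.float64(4.641465173436131e-05), np.float64(0.8431056772514594))
   -93: [-1.25  0.84  1.11  1.47 -0.77  1.3  -1.62] (np.float64(0.00017786721581965166), np.float64(0.45105158731321926))
94.6 [ 0.265 -0.855  1.518] 158.5696499710412 [ 0.9   0.58 -0.98  1.69  0.52  1.15  3.01] (np.float64(0.00043114264699524045), np.float64(7.105427357601002e-15)) | +87: [ 0.17  1.1  -1.52  1.64  1.32  1.5   3.01] (np.float64(1.3605606402598664), np.float64(2.220446049250313e-16))
   -93: [-0.16  0.66 -0.66  1.42  0.41  1.2   0.74] (np.float64(0.00018511538108363884), np.float64(0.8609221945583755))
```

View pics/t2.png

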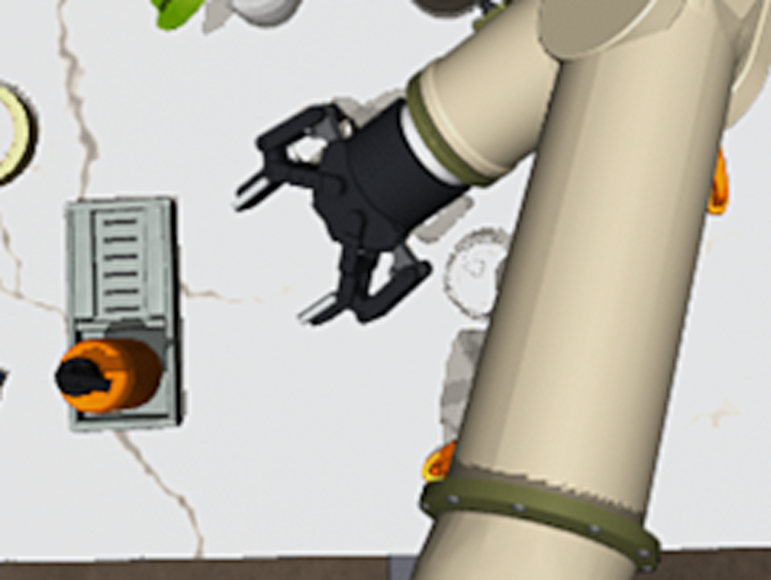

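The soap stands in the square well at (110,375), clear of the brush well. Now to the grey brush with the tool straight down.

>>> {"op": "carry_out", "data": {
  "slide": [
    [0,-0.05,0],
    [0,-0.13,0],
    [0,-0.21,0],
    [0,-0.29,0],
    [0.006,-0.35,0]
  ],
  "delta_rot": [
    [-0.05,-0.016,-0.02],
    [-0.12,-0.037,-0.047],
    [-0.19,-0.059,-0.074],
    [-0.26,-0.08,-0.102],
    [-0.32,-0.099,-0.125]
  ]
}}

```text
t: 33.05
ee_pos: [0.5499, 0.0053, 0.2912]
eef_rot: [-0.226, 0.581, 0.771, 0.128]
contact_force: [0.4, 0.5, -0.5]
finger_gap: 1.005
finger_force: 0.0
```

>>> {"op": "carry_out", "data": {
  "slide": [
    [0,-0.08,0],
    [0,-0.16,0],
    [0,-0.24,0],
    [0,-0.31,0],
    [0.007,-0.346,0]
  ],
  "delta_rot": [
    [-0.07,-0.022,-0.027],
    [-0.14,-0.043,-0.055],
    [-0.21,-0.065,-0.082],
    [-0.27,-0.083,-0.105],
    [-0.32,-0.099,-0.125]
  ]
}}

```text
t: 33.55
ee_pos: [0.5524, -0.1331, 0.2912]
eef_rot: [-0.002, 0.679, 0.734, -0.001]
contact_force: [-0.3, 0.2, 0.0]
finger_gap: 1.006
finger_force: 0.0
```

>>> {"op": "carry_out", "data": {
  "slide": [
    [0,0,-0.06],
    [0,0,-0.14],
    [0,0,-0.22],
    [0,0,-0.25],
    [0,0,-0.25]
  ],
  "delta_rot": [
    [0,0,0],
    [0,0,0],
    [0,0,0],
    [0,0,0],
    [0,0,0]
  ]
}}

```text
t: 34.05
ee_pos: [0.5518, -0.1302, 0.1892]
eef_rot: [-0.005, 0.678, 0.735, -0.002]
contact_force: [-0.1, -0.3, -0.4]
finger_gap: 1.0
finger_force: 0.0
```

Run:
```python
from ik import *
from h import *
s=get_state(); T0=q2R(s["eef_rot"])
im,P,_=snap("wrist"); save("wr5",im,1.2)
p=P[(np.hypot(P[...,0]-.554,P[...,1]+.1355)<.06)&(P[...,2]>.008)&(P[...,2]<.07)]
r=cv2.minAreaRect(p[:,:2].astype(np.float32)); h=p[p[:,2]>.04]
print(s["ee_pos"],r,"handle",cv2.minAreaRect(h[:,:2].astype(np.float32)),"zmax",p[:,2].max(),"tab",np.nanmedian(P[...,2]))
print(np.round((tool(0,-85.4,1)*T0.inv()).as_rotvec()/np.pi*2,3))
```

```text
[ 0.55178956 -0.13016285  0.18917935] ((0.5535762310028076, -0.13454562425613403), (0.028758639469742775, 0.08249494433403015), 3.990905523300171) handle ((0.5533398389816284, -0.1345255970954895), (0.010087626054883003, 0.06201380118727684), 5.069244861602783) zmax 0.055102896274605906 tab -9.493818193825887e-05
[-0.003 -0.007 -0.001]
```

View pics/wr5.png

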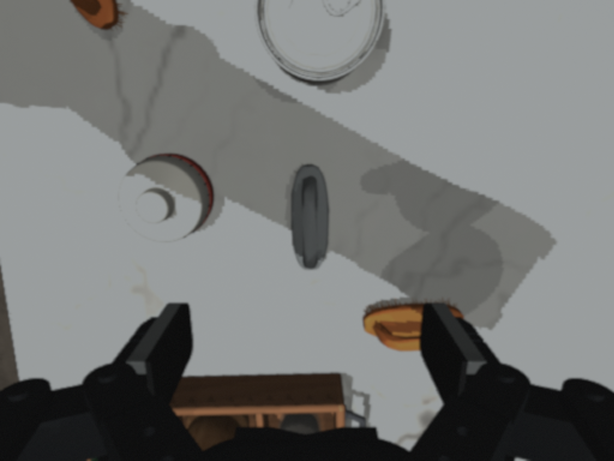

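The wrist view shows the grey brush at (310,217), lined up between the fingers, with the timer (165,200) left of them. Descend.

>>> {"op": "carry_out", "data": {
  "slide": [
    [0.004,-0.011,-0.05],
    [0.004,-0.011,-0.15],
    [0.004,-0.011,-0.25],
    [0.004,-0.011,-0.33],
    [0.004,-0.011,-0.36]
  ],
  "delta_rot": [
    [0,0,0],
    [0,0,0],
    [0,0,0],
    [0,0,0],
    [0,0,0]
  ]
}}

```text
t: 34.6
ee_pos: [0.554, -0.135, 0.0456]
eef_rot: [-0.005, 0.678, 0.735, -0.001]
contact_force: [0.0, 0.4, 0.3]
finger_gap: 1.0
finger_force: 0.0
```

>>> {"op": "carry_out", "data": {
  "slide": [
    [0,0,-0.02],
    [0,0,-0.035],
    [0,0,-0.043],
    [0,0,-0.043],
    [0,0,-0.043]
  ],
  "delta_rot": [
    [0,0,0],
    [0,0,0],
    [0,0,0],
    [0,0,0],
    [0,0,0]
  ]
}}

```text
t: 35.1
ee_pos: [0.555, -0.1356, 0.0308]
eef_rot: [-0.003, 0.678, 0.735, 0.0]
contact_force: [-0.1, -0.5, 0.4]
finger_gap: 0.998
finger_force: 0.0
```

>>> {"op": "carry_out", "data": {
  "slide": [
    [0,0,-0.006],
    [0,0,-0.006],
    [0,0,-0.006]
  ],
  "delta_rot": [
    [0,0,0],
    [0,0,0],
    [0,0,0]
  ]
}}

```text
t: 35.4
ee_pos: [0.5544, -0.1354, 0.0275]
eef_rot: [-0.004, 0.678, 0.735, -0.0]
contact_force: [-0.1, 0.4, -0.7]
finger_gap: 1.005
finger_force: 0.0
```

>>> {"op": "carry_out", "data": {
  "slide": [
    [0,0,0],
    [0,0,0],
    [0,0,0],
    [0,0,0],
    [0,0,0]
  ],
  "delta_rot": [
    [0,0,0],
    [0,0,0],
    [0,0,0],
    [0,0,0],
    [0,0,0]
  ],
  "gripper": 1,
  "force": 25
}}

```text
t: 35.9
ee_pos: [0.5544, -0.1355, 0.0277]
eef_rot: [-0.004, 0.678, 0.735, -0.0]
contact_force: [-1.4, -0.1, 2.7]
finger_gap: 0.332
finger_force: 24.7
```

>>> {"op": "carry_out", "data": {
  "slide": [
    [0,0,0],
    [0,0,0],
    [0,0,0]
  ],
  "delta_rot": [
    [0,0,0],
    [0,0,0],
    [0,0,0]
  ]
}}

```text
t: 36.2
ee_pos: [0.5544, -0.1355, 0.0277]
eef_rot: [-0.004, 0.678, 0.735, -0.0]
contact_force: [-2.8, 1.0, 6.3]
finger_gap: 0.329
finger_force: 25.0
```

>>> {"op": "carry_out", "data": {
  "slide": [
    [0,0,0.04],
    [0,0,0.12],
    [0,0,0.22],
    [0,0,0.3],
    [0,0,0.35]
  ],
  "delta_rot": [
    [0,0,0],
    [0,0,0],
    [0,0,0],
    [0,0,0],
    [0,0,0]
  ]
}}

```text
t: 36.7
ee_pos: [0.5554, -0.1362, 0.1713]
eef_rot: [-0.002, 0.678, 0.735, 0.001]
contact_force: [0.8, 1.0, -0.5]
finger_gap: 0.331
finger_force: 25.0
```

>>> {"op": "carry_out", "data": {
  "slide": [
    [0,0.04,0],
    [0,0.12,0],
    [0,0.21,0],
    [0,0.3,0],
    [0.01,0.39,0]
  ],
  "delta_rot": [
    [0,0,-0.04],
    [0,0,-0.11],
    [0,0,-0.19],
    [0,0,-0.27],
    [0,0,-0.34]
  ]
}}

```text
t: 37.2
ee_pos: [0.5582, 0.0216, 0.1685]
eef_rot: [-0.004, 0.849, 0.528, 0.001]
contact_force: [1.5, -0.3, 0.1]
finger_gap: 0.333
finger_force: 25.0
```

>>> {"op": "carry_out", "data": {
  "slide": [
    [0,0.09,0],
    [0,0.18,0],
    [0,0.26,0],
    [0,0.34,0],
    [0.01,0.41,0]
  ],
  "delta_rot": [
    [0,0,-0.08],
    [0,0,-0.16],
    [0,0,-0.24],
    [0,0,-0.31],
    [0,0,-0.35]
  ]
}}

```text
t: 37.7
ee_pos: [0.562, 0.1867, 0.1683]
eef_rot: [-0.004, 0.96, 0.279, 0.002]
contact_force: [0.0, 1.1, -0.7]
finger_gap: 0.331
finger_force: 25.0
```

>>> {"op": "carry_out", "data": {
  "slide": [
    [0,0.08,0],
    [0,0.18,0],
    [0.01,0.28,0],
    [0.015,0.36,0],
    [0.015,0.394,0]
  ],
  "delta_rot": [
    [0,0,-0.08],
    [0,0,-0.16],
    [0,0,-0.24],
    [0,0,-0.31],
    [0,0,-0.343]
  ]
}}

```text
t: 38.2
ee_pos: [0.5672, 0.3472, 0.1676]
eef_rot: [-0.003, 1.0, 0.015, 0.002]
contact_force: [0.7, -0.8, -0.2]
finger_gap: 0.333
finger_force: 25.0
```

>>> {"op": "carry_out", "data": {
  "slide": [
    [0,0,0],
    [0,0,0],
    [0,0,0]
  ],
  "delta_rot": [
    [0,0,0],
    [0,0,0],
    [0,0,0]
  ]
}}

```text
t: 38.5
ee_pos: [0.569, 0.34, 0.1681]
eef_rot: [-0.003, 1.0, 0.014, 0.003]
contact_force: [0.9, -0.8, -0.7]
finger_gap: 0.335
finger_force: 25.0
```

Run:
```python
from ik import *
from h import *
s=get_state(); T0=q2R(s["eef_rot"]); print(s["ee_pos"],np.round(s["joint_positions"],2))
print(np.round((tool(0,-85.4-93,1)*T0.inv()).as_rotvec()/np.pi*2,3))
im,P,_=snap("wrist"); save("wr6",im,1.2); im2,P2,_=snap("top"); np.savez("wr6.npz",im=im,P=P)
for n,Q in(("wrist",P),("top",P2)):
    p=Q[(abs(Q[...,0]-.523)<.125)&(abs(Q[...,1]-.342)<.07)&(Q[...,2]>.0215)&(Q[...,2]<.034)]
    print(n,len(p),cv2.minAreaRect(p[:,:2].astype(np.float32)),p.min(0),p.max(0))
    b=Q[(np.hypot(Q[...,0]-.568,Q[...,1]-.342)<.06)&(Q[...,2]>.12)&(Q[...,2]<.19)]
    if len(b)>20: print(n,"held",len(b),b.min(0),b.max(0))
```

```text
[0.56899774 0.34003495 0.16813905] [-1.16  0.65  0.9   1.41 -0.52  1.32 -1.78]
[-0.004  0.003  0.   ]
wrist 8410 ((0.523182213306427, 0.34281301498413086), (0.21446920931339264, 0.10005077719688416), 1.596489667892456) [0.41724251 0.29247916 0.02150503] [0.63152239 0.39526519 0.02782371]
wrist held 10211 [0.5302065  0.30978371 0.13997092] [0.6121964  0.37063024 0.1899955 ]
top 993 ((0.5236480832099915, 0.34048742055892944), (0.21569538116455078, 0.09995310753583908), 1.4737341403961182) [0.41474689 0.28788348 0.02150369] [0.63156408 0.39028443 0.03243114]
top held 199 [0.5298277  0.3155964  0.14290582] [0.61099686 0.34748024 0.18993427]
```

View pics/wr6.png

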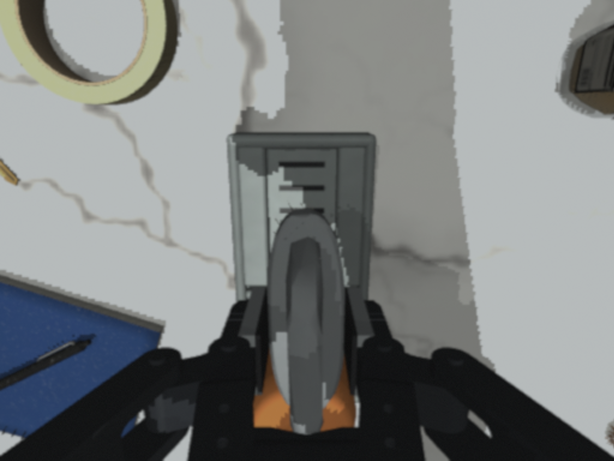

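The wrist view shows the brush at (305,310), lined up with the narrow well (305,200 further out), and the soap behind it. Small correction, then lower.

>>> {"op": "carry_out", "data": {
  "slide": [
    [-0.004,0.005,-0.05],
    [-0.004,0.005,-0.12],
    [-0.004,0.005,-0.2],
    [-0.004,0.005,-0.26],
    [-0.004,0.005,-0.285]
  ],
  "delta_rot": [
    [0,0,0],
    [0,0,0],
    [0,0,0],
    [0,0,0],
    [0,0,0]
  ]
}}

```text
t: 39.1
ee_pos: [0.5657, 0.3427, 0.0511]
eef_rot: [-0.002, 1.0, 0.014, 0.001]
contact_force: [-0.5, 1.1, -0.2]
finger_gap: 0.332
finger_force: 25.0
```

>>> {"op": "carry_out", "data": {
  "slide": [
    [0,0,-0.004],
    [0,0,-0.008],
    [0,0,-0.008],
    [0,0,-0.008]
  ],
  "delta_rot": [
    [0,0,0],
    [0,0,0],
    [0,0,0],
    [0,0,0]
  ]
}}

```text
t: 39.5
ee_pos: [0.5675, 0.3444, 0.0516]
eef_rot: [-0.004, 1.0, 0.014, 0.003]
contact_force: [-0.5, -0.1, -0.4]
finger_gap: 0.334
finger_force: 25.0
```

>>> {"op": "carry_out", "data": {
  "slide": [
    [0,0,-0.004],
    [0,0,-0.008],
    [0,0,-0.008]
  ],
  "delta_rot": [
    [0,0,0],
    [0,0,0],
    [0,0,0]
  ]
}}

```text
t: 39.8
ee_pos: [0.5667, 0.3442, 0.0469]
eef_rot: [-0.003, 1.0, 0.014, 0.002]
contact_force: [-0.1, -0.2, -0.8]
finger_gap: 0.326
finger_force: 25.0
```

>>> {"op": "carry_out", "data": {
  "slide": [
    [0,0,-0.003],
    [0,0,-0.003],
    [0,0,-0.003]
  ],
  "delta_rot": [
    [0,0,0],
    [0,0,0],
    [0,0,0]
  ]
}}

```text
t: 40.1
ee_pos: [0.5668, 0.3441, 0.0458]
eef_rot: [-0.003, 1.0, 0.014, 0.002]
contact_force: [-0.3, -0.1, -1.2]
finger_gap: 0.329
finger_force: 25.0
```

>>> {"op": "carry_out", "data": {
  "slide": [
    [0,0,-0.002],
    [0,0,-0.003],
    [0,0,-0.003]
  ],
  "delta_rot": [
    [0,0,0],
    [0,0,0],
    [0,0,0]
  ]
}}

```text
t: 40.4
ee_pos: [0.5669, 0.3441, 0.0457]
eef_rot: [-0.003, 1.0, 0.014, 0.002]
contact_force: [-4.4, -1.8, 8.4]
finger_gap: 0.331
finger_force: 25.8
```

Seated. Release, retreat and check.

>>> {"op": "carry_out", "data": {
  "slide": [
    [0,0,0.002],
    [0,0,0.002],
    [0,0,0.002],
    [0,0,0.002],
    [0,0,0.002]
  ],
  "delta_rot": [
    [0,0,0],
    [0,0,0],
    [0,0,0],
    [0,0,0],
    [0,0,0]
  ],
  "gripper": -1
}}

```text
t: 40.9
ee_pos: [0.5668, 0.3441, 0.0453]
eef_rot: [-0.003, 1.0, 0.014, 0.002]
contact_force: [-0.3, -0.0, 0.4]
finger_gap: 1.001
finger_force: 0.0
```

>>> {"op": "carry_out", "data": {
  "slide": [
    [0,0,0.04],
    [0,0,0.12],
    [0,0,0.22],
    [0,0,0.32],
    [0,0,0.4]
  ],
  "delta_rot": [
    [0,0,0],
    [0,0,0],
    [0,0,0],
    [0,0,0],
    [0,0,0]
  ]
}}

```text
t: 41.4
ee_pos: [0.5674, 0.3438, 0.2095]
eef_rot: [-0.004, 1.0, 0.014, 0.004]
contact_force: [0.8, 0.2, 0.5]
finger_gap: 0.999
finger_force: 0.0
```

>>> {"op": "carry_out", "data": {
  "slide": [
    [0,0,0.08],
    [0,-0.05,0.17],
    [0,-0.15,0.25],
    [0,-0.25,0.25],
    [0,-0.3,0.25]
  ],
  "delta_rot": [
    [0,0,0],
    [0,0,0],
    [0,0,0],
    [0,0,0],
    [0,0,0]
  ]
}}

```text
t: 41.9
ee_pos: [0.5678, 0.2188, 0.3085]
eef_rot: [-0.003, 1.0, 0.012, 0.004]
contact_force: [0.1, -0.6, 0.7]
finger_gap: 0.998
finger_force: 0.0
```

Run:
```python
from h import *
a,_,_=snap("wrist"); b,_,_=snap("side"); c,_,_=snap("top")
save("fin",np.hstack([np.vstack([a,c]),cv2.resize(b,(1024,768))]),.52)
```

```text
(no output)
```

View pics/fin.png

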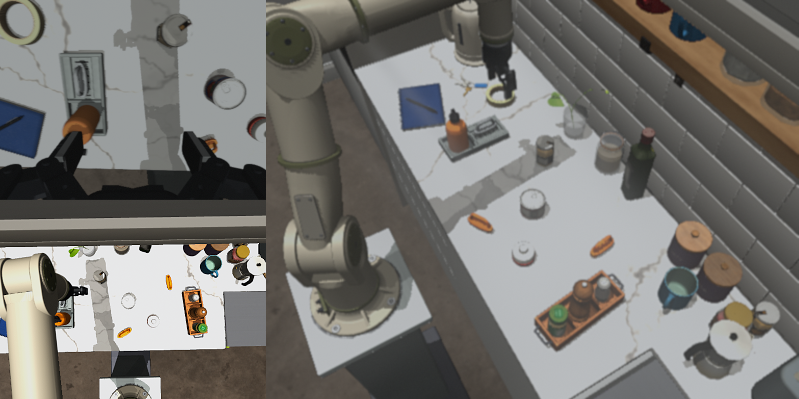

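The final views show the caddy filled (side view, 580,308), the soap at (456,133) and the brush at (487,125) in the tray, and the tin, timer and honey jar untouched. Handing in.

```bash
python3 -c "
from h import *
print(close_job())"
```

```text
the job is handed in; nothing more can be done
None
```

Both sets are made up and the job is handed in after about 42 s: mill, salt and spice jar stand in the caddy, soap and grey nail brush are in the tray, and the tin, timer and honey jar were left alone; I placed salt and spice before the mill, as no order was stated.

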